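# Roll a mirror blank on its rim into the inspection slide's cradle

### The job

Check the inspection slide before loading it: by its red knob run the empty carriage to its far end stop, then all the way back home against the black loading ledge. Then slowly roll the amber mirror blank along the ledge on its rim, pushing on the rim only and never touching its polished faces, lifting it or letting it fall over, until it stands at rest between the carriage's two white rods with the carriage still home. Do not bump the lamp overhead or disturb the other things on the bench.

Things in the scene. Friction and masses are not known exactly. Their poses are not given: they have to be found in the camera images.
- station: Inspection station, fixed, yaw within 12 degrees: base plate 100 x 460 x 10 mm with the loading ledge and the slide in one line along its own y axis. Origin on the bench surface under the middle of the cradle when the carriage is home; x away from the robot, y along the ledge and slide towards the far end stop (block 50 x 12 mm, top at 32 mm, from y = 170 mm), z up.
- ledge_top (a point): Point on the flat black top of the loading ledge, on the roll line, 170 mm before the home cradle; axes as the station's. The top is level, 40 mm above the bench, 56 mm wide (x) and runs from station y = -270 to -31 mm. No side lips; a 6 mm high lip closes its outer end at y = -270.
- carriage (a joint): Position of the slide's carriage along the station's +y, in m: 0 = home, against the loading ledge (gap about 3 mm); 0.14 = far end stop. Plain bearing, about 4 N of drag, stays where it is left.
- knob (a point): Red upright knob of the carriage, 20 mm in diameter from 41 to 71 mm above the bench; this point is on its axis, 56 mm above the bench. It stands 70 mm to the robot's side of the roll line, on a flat bracket whose top is 31 mm above the bench. Axes as the station's.
- cradle (a point): Middle of a blank resting in the carriage's cradle (on the roll line, 72.4 mm above the bench); axes as the station's. Two white rods 8 mm thick, 50 mm long, lie along x, 28 mm apart, tops level with the ledge (40 mm); deck 56 x 56 mm, top at 31 mm. The blank sinks 2.6 mm between the rods and stays there.
- blank_center (a point): Middle of the mirror blank: glass disc 70 mm in diameter, 25 mm thick (24 at the rim), about 0.24 kg, matt sand-coloured rim, amber polished faces. Starts standing on the ledge 145 to 195 mm before the home cradle. x = disc's axis, across the ledge; z points to a black line on the rim, at first on top.
- blank: The same blank as a body (origin at its middle, 35 mm above what it stands on). It rolls easily on the level ledge but stops by itself. Rim friction is low (about 0.45), so a finger pushing from behind at mid height rolls it rather than dragging it; it stays square to a flat pad as wide as its rim.
- faces: The two polished faces, discs 64 mm in diameter on either side of the blank (part of it; same origin). Not to be touched by the gripper.
- lamp: LED bar lamp, fixed; origin on the bench within 22 mm of the station's, axes as the station's. Bar 45 x 460 x 14 mm, underside 205 mm above the bench, over x = -5 to 40, y = -280 to 180 mm: it covers the roll line. The robot's side is open: a tool leaning back to the robot by 30 degrees or more reaches under. Neck top 232 mm. Base 130 mm wide at x = 175, y = -50 mm.
- lamp_edge (a point): Middle of the lower edge of the lamp bar on the robot's side, 205 mm above the bench.
- meter: White digital thermometer on a black foot, 75 x 130 mm, 55 mm high, behind the station; origin under its middle.
- solvent: White bottle with blue cap, 54 mm in diameter, 130 mm high, behind the station; origin under its middle.
- reagent: Amber jar with black cap, 60 mm in diameter, 100 mm high, behind the station; origin under its middle.
- slidebox: Green slide box 60 x 85 x 32 mm lying on the robot's side of the station; origin under its middle.
Mind the look-alikes: they are no part of the job. Leave any blue, pink or purple look-alike of the blank alone.

How it is judged (in metres and radians):
On the way, in this order (a step that is already met when the one before it is completed fails the run):
1. the empty carriage is run to its far end stop (within 4 mm) (value of joint carriage above 0.136 m), for 0.05 s.
2. the carriage is run back home against the ledge (within 4 mm) (value of joint carriage below 0.004 m), for 0.2 s.
3. the blank has rolled half a turn, standing: its black rim mark has come to within 35 degrees of straight down (angle between the x axis of blank_center and the x axis of cradle, either way round below 0.25 rad and angle between blank_center's own z axis and vertical above 2.53 rad), for 0.05 s.
At the end, for the whole second after the job is handed in: The blank stands at rest, let go, between the two rods: its middle within 5 mm along the slide, 12 mm across and 3 mm in height of the cradle point, its axis within 14 degrees of the cradle's x axis, and the carriage within 6 mm of home (angle between the x axis of blank_center and the x axis of cradle, either way round below 0.25 rad and y of blank_center in the frame of cradle between -0.005 and 0.005 m and x of blank_center in the frame of cradle between -0.012 and 0.012 m and z of blank_center in the frame of cradle between -0.003 and 0.003 m and value of joint carriage below 0.006 m and linear speed of blank below 0.01 m/s and angular speed of blank below 0.3 rad/s and contact force between the fingers and blank below 0.2 N); the robot touches nothing.
It fails at once if a polished face is touched by the fingers or the arm (contact force between any of the fingers, the arm and faces above 0.3 N).
It fails at once if the blank falls over or off the ledge (axis over 30 degrees from level, or middle below 60 mm), or is lifted more than 8 mm (angle between blank_center's own x axis and vertical below 1.05 rad or angle between blank_center's own x axis and vertical above 2.09 rad or height (world z) of blank_center below 0.06 m or height (world z) of blank_center above 0.083 m).
It fails at once if the blank runs faster than 0.3 m/s (linear speed of blank above 0.3 m/s).
It fails at once if the lamp is bumped (over 3 N) (contact force between lamp and anything else above 3 N).
It fails at once if another thing on the bench is moved more than 20 mm (distance of any of meter, solvent, reagent, slidebox from where it was at the start of the episode above 0.02 m).
It also fails if it takes over 67 s, if anything falls off the work surface, if the arm or the gripper's body presses on something with over 40 N, if the wrist force passes 120 N, or if a joint passes its speed limit or range.

### The arm

A 7-joint arm with a two-finger parallel gripper is mounted at the origin on the work surface. World frame = base frame: x ahead of the robot, y to its left, z up, the work surface at z = 0. Lengths are in mm, angles in rad, forces in N, time in s.
With the tool pointing down it reaches from about 400 to 875 mm from the base axis. Payload 4.4 kg.
Tool frame: the origin (TCP) lies midway between the tips of the shut fingers; the grasp point (between the pads) lies 19 mm behind it; z points along the fingers, y is the line along which they close (so a half turn about z gives the same grasp; the last joint's range is limited). The gripper opens to 85 mm and grips with 20 to 120 N. Pads are 22 mm wide; open, the fingers measure 114 mm over their backs; the gripper's body (76 mm by 85 mm) begins 54 mm behind the grasp point. The pads swing forward as they close: fully open they stand 13 mm farther back than shut.
Start: joints at [1.248, 0.628, 0.038, 1.517, -0.027, 0.996, -0.02], TCP at [165.119, -628.692, 231.313] pointing down, gripper open.
Joint ranges: [-3.06, 3.06], [-0.37, 2.12], [-1.25, 1.32], [0.18, 2.47], [-1.1, 4.24], [0.23, 1.98], [-2.94, 2.94]. Speed limits (rad/s): [2.57, 2.57, 3.14, 3.14, 3.14, 3.14, 3.14].

### API

Orientations are given as a unit quaternion [x, y, z, w].
In Python, from workcell import telemetry, snapshot, camera_params, finish_job, nets gives the robot as it stands. The module is installed in compiled form; this text tells all that it offers.
- The arm moves only by the tool carry_out, never from a script. Its argument "plan" is a list of rows, each a list of 7 numbers: the opening, from 0 (shut) to 1 (fully open), then the shift along the tool's x, y, z in m, then the turn, a rotation vector about the tool's x, y, z in degrees. In form: [[hand, x, y, z, wx, wy, wz], ...]. A call has exactly 5 rows; each row shifts and turns the commanded pose from where the row before left it, along the tool's axes as they then stand; what a row does not reach is not made up. A row lasts 1/10 s, in which the tool goes at most 50 mm and 8.59 degrees, less where a joint would pass 70% of its speed; a pose out of reach is approached as far as the arm can. A call with a gripper value outside its range is refused whole. The fingers move at their own pace and stop on an object; "newtons" is the grip in N (left out, the last holds). Time passes only in rows, so rows that do not move let the fingers close, or fill a call up. It gives the time, the measured TCP pose, the force, the opening and the grip force at its end, in the units of the state.
- telemetry.sense(): the state, without advancing time (a new reading comes with each control period).
- snapshot(name): name is "side" or "top"; returns (picture, depth): 400x640x3 uint8, blue, green, red; 400x640 float32, mm along the optical axis (not along the pixel's ray), 0 where there is no reading.
- camera_params(name): a dict with "vertical_fov" (degrees; the focal length in pixels is half the picture's height over the tangent of half this angle, whatever the lens; pixels are square), "cx", "cy" (the principal point, pixels), "T" (4x4, takes a point from camera to world coordinates). Camera axes: x right, y down, z forward; pixel columns grow to the right and rows downward; lengths in mm; the calibration is good to about 2 mm. A picture is of the moment at which its call begins. camera_params takes no time and is no camera call.
- finish_job(): hands the job in; it is judged then, once.
Trained networks look in the newest picture that a camera, given by its name, has taken for a name from the list of things; names that differ only in an ending like _2 or _b are one class to them, and where a whole thing is asked for, a point or a joint stands for the part that bears it (a point fixed in the world has none). Each returns a list of dicts, best first, with "confidence" (0 to 1); they miss things now and then, are a little off and sometimes report something else, mostly with a low value. They report only what shows in the picture. A call takes as long as a camera call. They do not tell look-alikes from the thing itself.
- nets.silhouettes(camera, query): "pixels" (400x640 bool, what is visible of it).
- nets.mark_of(camera, query): "location" ([x, y, z] in mm, in world coordinates, good to about 4 mm: a listed point, or the origin of a listed thing).
The state is a dict: "clock": time; "qpos": joint angles; "qvel": joint speeds; "joint_torque": joint torques, N m; "position": TCP position; "tool_rot": TCP orientation; "ft_force": force on the tool from outside, world axes, zero at the start; "ft_torque": the same for the moment, N m; "finger_gap": opening from 0.0 (shut) to 1.0 (fully open); "grasp_force": force on a finger pad.
Only numpy, scipy, OpenCV 4.12 (cv2) and the standard library are available. Lean on these libraries where they do the work, as an engineer would, in place of code of your own. Each camera call takes 0.05 s, during which the arm holds its last target. There are 200 camera calls.

## Working session

There is one attempt and no reset: what is moved stays moved. The work goes in short steps, Python scripts to look and compute and a tool call to move; the robot and the scene stay as the last step left them, time stands still between calls to the robot, and variables do not carry over. Pictures are saved under pics/ and viewed, at most 10 in all, crops included, and the job is handed in when it is done.

Besides the shell and the picture viewer there is one more tool, called as name(argument=value, ...) on one line, values as JSON. carry_out: Moves the arm, as the interface text tells. Its arguments: {"type":"object","properties":{"plan":{"type":"array"},"newtons":{"type":"number"}},"required":["plan"]}

```bash
mkdir -p pics; cat > h.py <<'E'
import numpy as np, cv2
from workcell import telemetry, snapshot, camera_params, nets
def pix(cam,p):
    c=camera_params(cam); f=200/np.tan(np.radians(c["vertical_fov"]/2)); T=np.array(c["T"])
    q=np.linalg.inv(T)@np.append(p,1); return np.round([c["cx"]+f*q[0]/q[2],c["cy"]+f*q[1]/q[2]],0)
def cloud(cam,d):
    c=camera_params(cam); f=200/np.tan(np.radians(c["vertical_fov"]/2)); T=np.array(c["T"])
    v,u=np.mgrid[:400,:640]; P=np.stack([(u-c["cx"])/f*d,(v-c["cy"])/f*d,d],-1)
    return P@T[:3,:3].T+T[:3,3]
E
python3 - <<'E'
from h import *
for cam in ("side","top"):
    im,d=snapshot(cam); cv2.imwrite(f"pics/{cam}0.png",im); np.savez(f"{cam}0.npz",im=im,d=d)
    print(cam,np.round(camera_params(cam)["T"],2).tolist(),camera_params(cam)["vertical_fov"])
    for q in ("station","ledge_top","knob","cradle","blank_center","lamp_edge","lamp","slidebox"):
        for r in nets.mark_of(cam,q)[:3]: print(q,round(r["confidence"],2),np.round(r["location"]),pix(cam,r["location"]))
print(telemetry.sense())
E
```

```text
side [[-0.96, -0.15, 0.23, 257.85], [-0.27, 0.5, -0.82, 1005.86], [0.01, -0.85, -0.52, 798.08], [0.0, 0.0, 0.0, 1.0]] 42.811566029113415
ledge_top 0.62 [540. -92.  41.] [333. 219.]
knob 0.95 [502. 182.  56.] [318. 283.]
knob 0.73 [686. 221.  -1.] [235. 298.]
cradle 0.95 [570. 175.  76.] [289. 268.]
blank_center 0.84 [ 574. -283.   33.] [338. 185.]
blank_center 0.8 [ 403. -163.   36.] [388. 214.]
blank_center 0.79 [ 472. -279.   38.] [372. 190.]
lamp_edge 0.64 [550.  38. 202.] [315. 190.]
slidebox 0.73 [375.   7.   0.] [387. 264.]
top [[0.03, -1.0, 0.09, 435.3], [-1.0, -0.03, 0.02, 3.1], [-0.01, -0.09, -1.0, 1186.2], [0.0, 0.0, 0.0, 1.0]] 47.2640164511504
station 0.57 [556.  75.   7.] [304. 202.]
ledge_top 0.57 [536. -97.  42.] [371. 210.]
knob 0.66 [499. 186.  56.] [257. 222.]
knob 0.58 [688. 221.  -3.] [250. 151.]
cradle 0.74 [570. 174.  74.] [262. 192.]
blank_center 0.86 [ 405. -164.   34.] [397. 264.]
blank_center 0.84 [ 575. -283.   35.] [445. 197.]
blank_center 0.79 [ 532. -108.   74.] [377. 211.]
lamp_edge 0.85 [552.  38. 200.] [316. 195.]
lamp_edge 0.29 [ 532. -103.   77.] [375. 211.]
slidebox 0.79 [370.   2.   3.] [330. 275.]
{'clock': 0.9, 'qpos': array([ 1.24819967,  0.62839877,  0.03851696,  1.51735288, -0.02699271,
        0.99633954, -0.01995854]), 'qvel': array([-0.00037412, -0.00027214, -0.00086899, -0.00023977, -0.00112589,
       -0.00114659, -0.00032215]), 'joint_torque': array([-5.20176764e-04, -5.63245511e+01,  1.22569252e+00, -1.93776780e+01,
        1.09622738e-02,  1.77064332e-03, -5.58571242e-05]), 'position': array([ 165.1115488 , -628.70709917,  231.3296452 ]), 'tool_rot': array([9.91767756e-01, 1.28049670e-01, 1.18726892e-05, 8.42501812e-06]), 'ft_force': array([-0.557118 , -0.4717414,  0.2170546]), 'ft_torque': array([0.00218934, 0.02318178, 0.00495673]), 'grasp_force': 0.0, 'finger_gap': 0.9993955405828591}
```

```bash
python3 - <<'E'
import cv2,numpy as np
a=cv2.imread("pics/side0.png")[130:340,180:460]; cv2.imwrite("pics/s1.png",cv2.resize(a,None,fx=2.8,fy=2.8,interpolation=2))
E
```

```text
(no output)
```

View pics/top0.png

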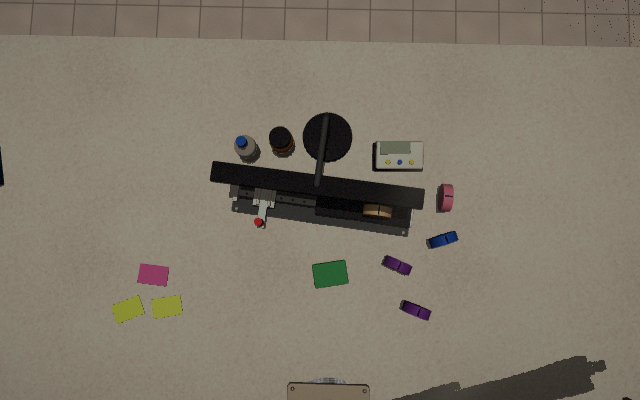

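View pics/s1.png

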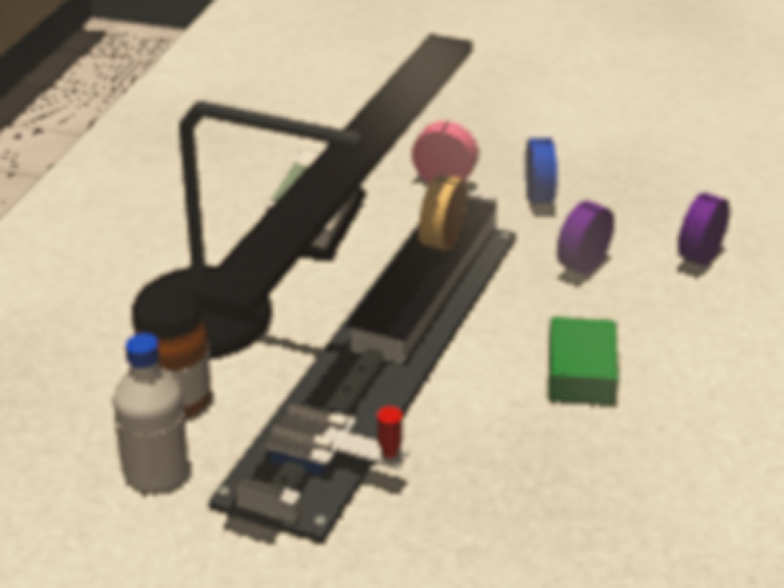

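Blank: amber disc on the ledge, at top (377,211), side (338,204). Look-alikes: pink top (445,197), blue (442,240), purples (397,265) and (416,311). None of them stand on the ledge. The carriage sits about 0.1 m out, with the knob at top (258,222).

```bash
python3 - <<'E'
from h import *
from scipy.optimize import least_squares
yaw0=np.arctan2(-32,270); o=np.array([557,75.])
def loc(P,o,yaw):
    d=P[...,:2]-o; c,s=np.cos(yaw),np.sin(yaw); return np.stack([d@[c,s],d@[-s,c]],-1)
for cam in ("side","top"):
    z=np.load(cam+"0.npz"); P=cloud(cam,z["d"]); im=z["im"].astype(int)
    L=loc(P,o,yaw0); 
    m=(abs(P[...,2]-40)<4)&(abs(L[...,0])<45)&(L[...,1]>-300)&(L[...,1]<-15)&(z["d"]>0)
    print(cam,m.sum(),np.median(P[m][:,2]))
    for a in range(-280,-20,20):
        k=m&(abs(L[...,1]-a)<10); 
        if k.sum()>5: print(a,k.sum(),np.round(np.percentile(L[k][:,0],[2,98])),end="; ")
    print("\nends",np.round(np.percentile(L[m][:,1],[0.5,99.5])))
    # blank: above 50
    m=(P[...,2]>50)&(P[...,2]<85)&(abs(L[...,0])<35)&(L[...,1]>-230)&(L[...,1]<-110)
    print("blank",m.sum(),np.round([L[m].min(0),L[m].max(0)]),P[m][:,2].max())
    R=im[...,2]-im[...,1]
    m=(R>60)&(P[...,2]>45)&(abs(L[...,0]+70)<40)
    print("knob",m.sum(),np.round([L[m].min(0),L[m].max(0)]),P[m][:,2].max())
    m=(P[...,2]>195)&(P[...,2]<235)&(z["d"]>0)&(P[...,0]>450)&(abs(L[...,0])<70)
    print("lamp",m.sum(),np.round(np.percentile(L[m],[1,99],axis=0)),np.percentile(P[m][:,2],[5,50]))
    for a in (-250,-100,0,100,160):
        k=m&(abs(L[...,1]-a)<15); print(a,np.round(np.percentile(L[k][:,0],[3,97])),end=";")
    print()
E
```

```text
side 910 40.27361084888918
-280 16 [-28.   0.]; -260 38 [-29.  -3.]; -240 32 [-29.  -8.]; -220 26 [-29. -13.]; -200 28 [-29.  27.]; -180 39 [-29.  27.]; -160 96 [-29.  25.]; -140 95 [-29.  27.]; -120 96 [-28.  25.]; -100 97 [-29.  24.]; -80 112 [-29.  26.]; -60 104 [-29.  26.]; -40 123 [-29.  26.]; 
ends [-272.  -30.]
blank 166 [[ -19. -213.]
 [   8. -147.]] 84.84153241303613
knob 79 [[-82.  92.]
 [-61. 113.]] 74.4838812037068
lamp 2510 [[  -5. -254.]
 [  58.  194.]] [210.7895709  219.16399699]
-250 [-2. 40.];-100 [-4. 39.];0 [-4. 38.];100 [-5. 38.];160 [-5. 37.];
top 1270 40.44526910377442
-280 14 [-20.  14.]; -260 142 [-27.  18.]; -240 133 [-27.  17.]; -220 74 [-27.  17.]; -200 39 [-28.  18.]; -180 45 [-28.  18.]; -160 59 [-28.  17.]; -140 128 [-27.  17.]; -120 136 [-27.  16.]; -100 134 [-27.  17.]; -80 131 [-27.  16.]; -60 128 [-27.  16.]; -40 107 [-27.  16.]; 
ends [-271.  -34.]
blank 46 [[ -16. -219.]
 [   6. -151.]] 84.08498195128277
knob 49 [[-79.  91.]
 [-61. 109.]] 76.05135941258641
lamp 4637 [[  -3. -261.]
 [  54.  187.]] [216.24754922 219.61347085]
-250 [ 0. 43.];-100 [-1. 42.];0 [-2. 41.];100 [-3. 40.];160 [-3. 39.];
```

```bash
cat >> h.py <<'E'
from scipy.spatial.transform import Rotation as R, Slerp
o=np.array([557,75.,0]); yaw=np.arctan2(-32,270); S=R.from_euler("z",yaw)
def W(x,y,z): return o+S.apply([x,y,z])
def tilt(deg): # tool rot: y_t=-y_s
    t=np.radians(deg); return S*R.from_matrix(np.array([[np.cos(t),0,np.sin(t)],[0,-1,0],[np.sin(t),0,-np.cos(t)]]).reshape(3,3))
def rows(hand,wps,p=None,r=None):
    """wps: (pos,rot,n)"""
    s=telemetry.sense(); p=np.array(s["position"]) if p is None else p; r=R.from_quat(s["tool_rot"]) if r is None else r
    out=[]
    for q,rt,n in wps:
        sl=Slerp([0,1],R.concatenate([r,rt])); 
        for i in range(n):
            a,b=sl(i/n),sl((i+1)/n)
            out.append([hand]+np.round(a.inv().apply((q-p)/n)/1000,4).tolist()+np.round(np.degrees((a.inv()*b).as_rotvec()),2).tolist())
        p,r=q,rt
    for i in range(0,len(out),5): print(out[i:i+5])
def st():
    s=telemetry.sense(); p=np.array(s["position"])
    print("t",round(s["clock"],2),"stn",np.round(S.inv().apply(p-o),1),"roterr",np.round(np.degrees((R.from_quat(s["tool_rot"]).inv()*tilt(45)).as_rotvec()),1),"q",np.round(s["qpos"],2),"F",np.round(s["ft_force"],1),"gap",round(s["finger_gap"],2))
E
python3 - <<'E'
from h import *
r0=R.from_quat(telemetry.sense()["tool_rot"]); h=Slerp([0,1],R.concatenate([r0,tilt(45)]))
print(pix("top",W(-170,100,0)))
rows(0.6,[(np.array([400,-420,300.]),h(0.5),10),(np.array([430,-150,300.]),tilt(45),10),(W(-150,100,200),tilt(45),10)])
E
```

```text
[256. 261.]
[[0.6, 0.028, -0.0142, -0.0069, -0.42, 2.22, 1.02], [0.6, 0.028, -0.0147, -0.0059, -0.42, 2.22, 1.02], [0.6, 0.028, -0.0151, -0.0049, -0.42, 2.22, 1.02], [0.6, 0.0279, -0.0156, -0.0039, -0.42, 2.22, 1.02], [0.6, 0.0277, -0.0161, -0.003, -0.42, 2.22, 1.02]]
[[0.6, 0.0275, -0.0165, -0.002, -0.42, 2.22, 1.02], [0.6, 0.0273, -0.017, -0.0011, -0.42, 2.22, 1.02], [0.6, 0.027, -0.0175, -0.0002, -0.42, 2.22, 1.02], [0.6, 0.0267, -0.018, 0.0007, -0.42, 2.22, 1.02], [0.6, 0.0263, -0.0184, 0.0016, -0.42, 2.22, 1.02]]
[[0.6, 0.0049, -0.0267, 0.0009, -0.42, 2.22, 1.02], [0.6, 0.0044, -0.0268, 0.0009, -0.42, 2.22, 1.02], [0.6, 0.0039, -0.0269, 0.0009, -0.42, 2.22, 1.02], [0.6, 0.0033, -0.0269, 0.0008, -0.42, 2.22, 1.02], [0.6, 0.0028, -0.027, 0.0007, -0.42, 2.22, 1.02]]
[[0.6, 0.0023, -0.0271, 0.0006, -0.42, 2.22, 1.02], [0.6, 0.0018, -0.0271, 0.0005, -0.42, 2.22, 1.02], [0.6, 0.0013, -0.0271, 0.0004, -0.42, 2.22, 1.02], [0.6, 0.0008, -0.0272, 0.0002, -0.42, 2.22, 1.02], [0.6, 0.0003, -0.0272, 0.0001, -0.42, 2.22, 1.02]]
[[0.6, -0.0106, -0.0338, 0.0035, 0.0, 0.0, 0.0], [0.6, -0.0106, -0.0338, 0.0035, 0.0, 0.0, 0.0], [0.6, -0.0106, -0.0338, 0.0035, 0.0, 0.0, 0.0], [0.6, -0.0106, -0.0338, 0.0035, 0.0, 0.0, 0.0], [0.6, -0.0106, -0.0338, 0.0035, 0.0, 0.0, 0.0]]
[[0.6, -0.0106, -0.0338, 0.0035, 0.0, 0.0, 0.0], [0.6, -0.0106, -0.0338, 0.0035, 0.0, 0.0, 0.0], [0.6, -0.0106, -0.0338, 0.0035, 0.0, 0.0, 0.0], [0.6, -0.0106, -0.0338, 0.0035, 0.0, 0.0, 0.0], [0.6, -0.0106, -0.0338, 0.0035, 0.0, 0.0, 0.0]]
```

carry_out(plan=[[0.6,0.028,-0.0147,-0.005,-0.42,2.22,1.02],[0.6,0.028,-0.0147,-0.005,-0.42,2.22,1.02],[0.6,0.028,-0.015,-0.005,-0.42,2.22,1.02],[0.6,0.028,-0.0155,-0.005,-0.42,2.22,1.02],[0.6,0.028,-0.016,-0.004,-0.42,2.22,1.02]], newtons=30)

```text
clock: 1.4
position: [283.5, -523.3, 265.6]
tool_rot: [0.992, 0.083, 0.099, 0.006]
ft_force: [0.9, 0.3, -0.3]
finger_gap: 0.602
grasp_force: 0.0
```

carry_out(plan=[[0.6,0.0275,-0.0165,-0.002,-0.42,2.22,1.02],[0.6,0.0275,-0.017,-0.001,-0.42,2.22,1.02],[0.6,0.027,-0.0175,0,-0.42,2.22,1.02],[0.6,0.027,-0.018,0.001,-0.42,2.22,1.02],[0.6,0.026,-0.0185,0.0015,-0.42,2.22,1.02]])

```text
clock: 1.9
position: [401.4, -418.8, 299.6]
tool_rot: [0.98, 0.037, 0.196, 0.012]
ft_force: [-0.1, 0.8, -0.2]
finger_gap: 0.599
grasp_force: 0.0
```

```bash
python3 -c "
from h import *
st(); print(telemetry.sense()['position'])"
```

```text
t 1.9 stn [ -96.4 -508.7  299.6] roterr [-4.2 22.2 10.1] q [ 1.06  0.36 -0.15  1.88 -0.4   0.69 -0.29] F [-0.1  0.8 -0.2] gap 0.6
[ 401.38953649 -418.82031381  299.63512448]
```

carry_out(plan=[[0.6,0.005,-0.0267,0.001,-0.42,2.22,1.02],[0.6,0.0045,-0.0268,0.001,-0.42,2.22,1.02],[0.6,0.004,-0.027,0.001,-0.42,2.22,1.02],[0.6,0.003,-0.027,0.001,-0.42,2.22,1.02],[0.6,0.003,-0.027,0.0005,-0.42,2.22,1.02]])

```text
clock: 2.4
position: [415.7, -283.5, 299.3]
tool_rot: [0.957, -0.009, 0.291, 0.018]
ft_force: [1.6, 0.3, 1.0]
finger_gap: 0.601
grasp_force: 0.0
```

carry_out(plan=[[0.6,0.002,-0.027,0.0005,-0.42,2.22,1.02],[0.6,0.002,-0.027,0.0005,-0.42,2.22,1.02],[0.6,0.001,-0.027,0.0005,-0.42,2.22,1.02],[0.6,0.001,-0.027,0,-0.42,2.22,1.02],[0.6,0,-0.027,0,-0.42,2.22,1.02]])

```text
clock: 2.9
position: [432.3, -184.1, 344.5]
tool_rot: [0.938, -0.062, 0.34, 0.01]
ft_force: [0.5, 0.6, 0.4]
finger_gap: 0.6
grasp_force: 0.0
```

carry_out(plan=[[0.6,-0.0106,-0.0338,0.0035,0,0,0],[0.6,-0.0106,-0.0338,0.0035,0,0,0],[0.6,-0.0106,-0.0338,0.0035,0,0,0],[0.6,-0.0106,-0.0338,0.0035,0,0,0],[0.6,-0.0106,-0.0338,0.0035,0,0,0]])

```text
clock: 3.4
position: [427.9, -19.6, 336.4]
tool_rot: [0.947, -0.049, 0.316, 0.004]
ft_force: [0.5, 1.1, 0.7]
finger_gap: 0.598
grasp_force: 0.0
```

carry_out(plan=[[0.6,-0.0106,-0.0338,0.0035,0,0,0],[0.6,-0.0106,-0.0338,0.0035,0,0,0],[0.6,-0.0106,-0.0338,0.0035,0,0,0],[0.6,-0.0106,-0.0338,0.0035,0,0,0],[0.6,-0.0106,-0.0338,0.0035,0,0,0]])

```text
clock: 3.9
position: [399.1, 117.5, 340.0]
tool_rot: [0.942, -0.038, 0.332, -0.027]
ft_force: [0.4, 0.6, -0.3]
finger_gap: 0.601
grasp_force: 0.0
```

```bash
python3 - <<'E'
from h import *
for c in ("top","side"):
    im,d=snapshot(c); cv2.imwrite(f"pics/{c}2.png",im)
    for r in nets.mark_of(c,"knob")[:2]: print(c,r["confidence"],np.round(S.inv().apply(r["location"]-o)))
st()
# to in front of knob, then in
k=np.array([-70,101,58.]); u=np.array([np.sin(np.pi/4),0,-np.cos(np.pi/4)])
rows(0.6,[(W(*(k+u*(19-90))),tilt(45),5),(W(*(k+u*19)),tilt(45),10)])
E
```

```text
top 0.87 [-70. 105.  55.]
side 0.9 [-67. 103.  58.]
t 4.1 stn [-161.2   22.   340.1] roterr [-5.5  6.4 -0.1] q [ 1.08 -0.37 -1.25  2.47 -1.1   0.23 -0.91] F [-0.3  0.1  0.9] gap 0.6
[[0.6, -0.0225, -0.0118, 0.0427, -1.11, 1.28, -0.02], [0.6, -0.0234, -0.0126, 0.0419, -1.11, 1.28, -0.02], [0.6, -0.0243, -0.0135, 0.0412, -1.11, 1.28, -0.02], [0.6, -0.0252, -0.0143, 0.0403, -1.11, 1.28, -0.02], [0.6, -0.0261, -0.015, 0.0395, -1.11, 1.28, -0.02]]
[[0.6, 0.0, 0.0, 0.009, 0.0, 0.0, 0.0], [0.6, 0.0, 0.0, 0.009, 0.0, 0.0, 0.0], [0.6, 0.0, 0.0, 0.009, 0.0, 0.0, 0.0], [0.6, 0.0, 0.0, 0.009, 0.0, 0.0, 0.0], [0.6, 0.0, 0.0, 0.009, 0.0, 0.0, 0.0]]
[[0.6, 0.0, 0.0, 0.009, 0.0, 0.0, 0.0], [0.6, 0.0, 0.0, 0.009, 0.0, 0.0, 0.0], [0.6, 0.0, 0.0, 0.009, 0.0, 0.0, 0.0], [0.6, 0.0, 0.0, 0.009, 0.0, 0.0, 0.0], [0.6, 0.0, 0.0, 0.009, 0.0, 0.0, 0.0]]
```

```bash
cat > kin.py <<'E'
from h import *
import itertools
from scipy.optimize import least_squares
D=[([1.248,0.628,0.038,1.517,-0.027,0.996,-0.02],[165.119,-628.692,231.313],[9.91767756e-01, 1.28049670e-01, 1.18726892e-05, 8.42501812e-06])]
D.append(([1.06,0.36,-0.15,1.88,-0.4,0.69,-0.29],[401.39,-418.82,299.6],[0.98,0.037,0.196,0.012]))
def fk(q,par,sg):
    b,t,d1,d3,d5,d7,a3,a5,h=par
    Rr=R.from_euler("z",b); p=np.zeros(3)
    p=p+[0,0,d1]
    L=[None,d3,None,d5,None,d7]
    r=Rr
    for i,ax in enumerate("zyzyzyz"):
        r=r*R.from_euler(ax,sg[i]*q[i])
        if i==2: p=p+r.apply([a3,0,d3])
        if i==3: p=p+r.apply([-a3,0,0])
        if i==4: p=p+r.apply([a5,0,d5])
        if i==5: p=p+r.apply([h,0,0])
        if i==6: p=p+r.apply([0,0,d7])
    return p,r*R.from_euler("z",t)
E
python3 - <<'E'
from kin import *
s=telemetry.sense(); D.append((s["qpos"],s["position"],s["tool_rot"]))
np.save("d3.npy",np.concatenate([s["qpos"],s["position"],s["tool_rot"]]))
best=[]
for sz in itertools.product([1,-1],repeat=4):
    sg=[sz[0],1,sz[1],1,sz[2],1,sz[3]]
    def f(par,w=1):
        e=[]
        for q,p,r in D:
            P,Q=fk(q,par,sg); e+=list((P-p)*0.1)+list((Q.inv()*R.from_quat(r)).as_rotvec()*100)
        e+=list(par[6:]*0.001)
        return e
    for b in (0,1.57,3.14,-1.57):
      for t in (0,1.57,3.14,-1.57):
        r=least_squares(f,[b,t,330,400,400,250,0,0,0]); best.append((r.cost,sg,np.round(r.x,2)))
best.sort(key=lambda a:a[0])
for b in best[:3]: print(b)
E
```

```text
(np.float64(2.54514826541871), [-1, 1, -1, 1, -1, 1, -1], array([-1.0000e-02, -4.7300e+00,  3.8396e+02,  4.3912e+02,  4.2573e+02,
        2.0485e+02,  2.0780e+01,  9.0740e+01, -5.7230e+01]))
(np.float64(2.545148265418738), [-1, 1, -1, 1, -1, 1, -1], array([-1.0000e-02,  1.5600e+00,  3.8396e+02,  4.3912e+02,  4.2573e+02,
        2.0485e+02,  2.0780e+01,  9.0740e+01, -5.7230e+01]))
(np.float64(2.5451482654187454), [-1, 1, -1, 1, -1, 1, -1], array([-1.0000e-02,  1.5600e+00,  3.8396e+02,  4.3912e+02,  4.2573e+02,
        2.0485e+02,  2.0780e+01,  9.0740e+01, -5.7230e+01]))
```

```bash
cat >> kin.py <<'E'
SG=[-1,1,-1,1,-1,1,-1]; D.append((lambda a:(a[:7],a[7:10],a[10:]))(np.load("d3.npy")))
def _f(par):
    e=[]
    for q,p,r in D:
        P,Q=fk(q,par,SG); e+=list((P-p)*0.1)+list((Q.inv()*R.from_quat(r)).as_rotvec()*100)
    return e+list(par[6:]*0.001)
PAR=least_squares(_f,[0,1.57,384,439,425,205,20,90,-57]).x
LO=np.array([-3.06,-.37,-1.25,.18,-1.1,.23,-2.94]);HI=np.array([3.06,2.12,1.32,2.47,4.24,1.98,2.94])
def ik(p,r,q0,w=0.01):
    g=lambda q:np.concatenate([(lambda P,Q:np.concatenate([(P-p)*.1,(Q.inv()*r).as_rotvec()*50]))(*fk(q,PAR,SG)),w*(q-q0)])
    s=least_squares(g,np.clip(q0,LO+1e-3,HI-1e-3),bounds=(LO,HI)); e=g(s.x)[:6]
    return s.x,np.linalg.norm(e[:3])*10,np.degrees(np.linalg.norm(e[3:])/50)
E
python3 - <<'E'
from kin import *
u=lambda th:np.array([np.sin(th),0,-np.cos(th)])
rng=np.random.default_rng(0)
for flip in (0,1):
  for th in (35,45):
    rt=tilt(th)*R.from_euler("z",180*flip,degrees=True); v=u(np.radians(th))
    for nm,c in (("knob140",np.array([-70,140,58])+19*v),("knob0",np.array([-70,0,58])+19*v),("bl-182",np.array([-5,-182,75])+25*v),("bl0",np.array([-5,0,73])+25*v)):
        sols=[]
        for k in range(12):
            x,e,a=ik(W(*c),rt,rng.uniform(LO,HI) if k else np.array(D[1][0]))
            if e<3 and a<1: sols.append((np.min(np.minimum(x-LO,HI-x)),np.round(x,2)))
        sols.sort(key=lambda s:-s[0]); print(flip,th,nm,len(sols),[ (round(s[0],2),s[1].tolist()) for s in sols[:2]])
E
```

```text
0 35 knob140 3 [(np.float64(0.33), [-0.52, 0.86, -0.11, 2.13, 2.19, 0.56, 1.87]), (np.float64(0.33), [-0.19, 0.89, -0.48, 2.14, 2.11, 0.77, 2.14])]
0 35 knob0 5 [(np.float64(0.14), [-0.94, 1.02, 0.71, 2.33, 3.46, 0.59, 0.48]), (np.float64(0.14), [-0.17, 0.81, -0.14, 2.33, 2.64, 0.65, 1.72])]
0 35 bl-182 8 [(np.float64(0.24), [0.59, 0.88, -0.45, 2.23, 2.81, 0.55, 2.19]), (np.float64(0.24), [0.54, 0.86, -0.38, 2.23, 2.87, 0.54, 2.1])]
0 35 bl0 7 [(np.float64(0.3), [0.07, 0.86, -0.36, 2.17, 2.44, 0.61, 2.1]), (np.float64(0.3), [-1.05, 1.2, 0.99, 2.17, 3.9, 0.66, -0.08])]
0 45 knob140 6 [(np.float64(0.27), [-0.33, 0.88, -0.36, 2.2, 2.26, 0.91, 1.9]), (np.float64(0.24), [0.02, 0.99, -0.72, 2.23, 2.27, 1.12, 2.15])]
0 45 knob0 7 [(np.float64(0.09), [-1.09, 1.13, 0.76, 2.38, 3.2, 0.75, 0.52]), (np.float64(0.09), [-0.94, 1.02, 0.6, 2.38, 3.06, 0.75, 0.78])]
0 45 bl-182 7 [(np.float64(0.17), [-0.06, 0.85, 0.29, 2.3, 3.39, 0.8, 1.25]), (np.float64(0.17), [0.97, 1.08, -0.8, 2.3, 2.83, 0.83, 2.53])]
0 45 bl0 6 [(np.float64(0.24), [-0.64, 0.93, 0.42, 2.23, 3.0, 0.66, 1.09]), (np.float64(0.24), [-
[... 507 characters left out ...]
3), [-0.02, 0.84, -0.26, 2.17, 2.5, 0.57, -1.15]), (np.float64(0.28), [0.49, 1.02, -0.83, 2.19, 2.28, 0.85, -0.59])]
1 45 knob140 8 [(np.float64(0.29), [-0.88, 0.93, 0.24, 2.18, 2.42, 0.62, -1.74]), (np.float64(0.28), [-0.58, 0.87, -0.08, 2.19, 2.3, 0.77, -1.44])]
1 45 knob0 9 [(np.float64(0.08), [-0.39, 0.84, 0.05, 2.39, 2.75, 0.85, -1.68]), (np.float64(0.08), [-0.25, 0.83, -0.1, 2.39, 2.7, 0.89, -1.54])]
1 45 bl-182 12 [(np.float64(0.17), [0.45, 0.85, -0.25, 2.3, 3.13, 0.76, -1.32]), (np.float64(0.17), [0.33, 0.83, -0.11, 2.3, 3.2, 0.76, -1.47])]
1 45 bl0 11 [(np.float64(0.23), [-0.33, 0.85, 0.07, 2.24, 2.78, 0.71, -1.63]), (np.float64(0.23), [-0.23, 0.84, -0.04, 2.24, 2.73, 0.74, -1.52])]
```

```bash
cat >> kin.py <<'E'
TH=np.radians(35); U=np.array([np.sin(TH),0,-np.cos(TH)]); RT=tilt(35)*R.from_euler("z",180,degrees=True)
def jrows(hand,qs):
    fr=[fk(q,PAR,SG) for q in qs]; out=[]
    for (p,r),(p2,r2) in zip(fr,fr[1:]):
        out.append([hand]+np.round(r.inv().apply(p2-p)/1000,4).tolist()+np.round(np.degrees((r.inv()*r2).as_rotvec()),1).tolist())
    print("max rot",max(np.linalg.norm(o[4:]) for o in out),"max mm",max(np.linalg.norm(o[1:4]) for o in out)*1e3)
    for i in range(0,len(out),5): print(out[i:i+5], np.round(fr[min(i+5,len(fr)-1)][0]))
E
python3 - <<'E'
from kin import *
k=np.array([-70,103,58.])
x,e,a=ik(W(*(k+U*(19-80))),RT,np.array([-0.1,.75,-.2,2.2,2.5,.6,-1.2])); print(np.round(x,2),e,a)
q0=telemetry.sense()["qpos"]
N=30
qs=[q0+(x-q0)*i/N for i in range(N+1)]
jrows(0.6,qs); print(np.abs(x-q0)/N/0.1)
E
```

```text
[-0.37  0.66 -0.28  2.32  2.11  0.62 -1.16] 2.403992160706307e-05 2.8303494925748527e-06
max rot 6.9498201415576215 max mm 20.34158302591025
[[0.6, -0.0064, -0.0042, -0.0021, 1.6, -1.7, -5.1], [0.6, -0.0064, -0.0036, -0.0012, 1.5, -1.7, -5.1], [0.6, -0.0064, -0.003, -0.0003, 1.4, -1.7, -5.2], [0.6, -0.0064, -0.0025, 0.0006, 1.3, -1.6, -5.2], [0.6, -0.0064, -0.0019, 0.0015, 1.2, -1.6, -5.3]] [373. 128. 324.]
[[0.6, -0.0063, -0.0015, 0.0024, 1.1, -1.6, -5.3], [0.6, -0.0062, -0.001, 0.0032, 1.0, -1.6, -5.4], [0.6, -0.006, -0.0006, 0.0041, 0.9, -1.6, -5.4], [0.6, -0.0058, -0.0002, 0.005, 0.8, -1.6, -5.5], [0.6, -0.0055, 0.0002, 0.0058, 0.7, -1.6, -5.5]] [358. 117. 293.]
[[0.6, -0.0052, 0.0005, 0.0065, 0.6, -1.6, -5.6], [0.6, -0.0047, 0.0009, 0.0073, 0.5, -1.6, -5.6], [0.6, -0.0042, 0.0013, 0.008, 0.3, -1.5, -5.7], [0.6, -0.0037, 0.0017, 0.0086, 0.2, -1.5, -5.7], [0.6, -0.003, 0.0021, 0.0091, 0.1, -1.5, -5.8]] [367.  99. 252.]
[[0.6, -0.0023, 0.0026, 0.0096, -0.0, -1.5, -5.9], [0.6, -0.0015, 0.0031, 0.01, -0.2, -1.5, -5.9], [0.6, -0.0007, 0.0037, 0.0103, -0.3, -1.5, -6.0], [0.6, 0.0002, 0.0043, 0.0106, -0.4, -1.5, -6.0], [0.6, 0.0011, 0.0051, 0.0107, -0.6, -1.5, -6.1]] [398.  94. 208.]
[[0.6, 0.002, 0.0059, 0.0108, -0.7, -1.4, -6.1], [0.6, 0.0028, 0.0068, 0.0108, -0.9, -1.4, -6.2], [0.6, 0.0037, 0.0077, 0.0108, -1.0, -1.4, -6.2], [0.6, 0.0045, 0.0088, 0.0106, -1.2, -1.4, -6.3], [0.6, 0.0053, 0.0099, 0.0104, -1.3, -1.3, -6.3]] [440. 121. 161.]
[[0.6, 0.006, 0.0111, 0.0102, -1.5, -1.3, -6.4], [0.6, 0.0067, 0.0124, 0.0099, -1.7, -1.3, -6.4], [0.6, 0.0073, 0.0137, 0.0096, -1.8, -1.2, -6.5], [0.6, 0.0077, 0.015, 0.0093, -2.0, -1.2, -6.5], [0.6, 0.0081, 0.0164, 0.0089, -2.2, -1.1, -6.5]] [465. 190. 108.]
[0.48170357 0.34358809 0.32104165 0.04721127 1.0693665  0.13046851
 0.08229357]
```

carry_out(plan=[[0.6,-0.0064,-0.0042,-0.0021,1.6,-1.7,-5.1],[0.6,-0.0064,-0.0036,-0.0012,1.5,-1.7,-5.1],[0.6,-0.0064,-0.003,-0.0003,1.4,-1.7,-5.2],[0.6,-0.0064,-0.0025,0.0006,1.3,-1.6,-5.2],[0.6,-0.0064,-0.0019,0.0015,1.2,-1.6,-5.3]])

```text
clock: 4.6
position: [371.7, 127.1, 322.7]
tool_rot: [0.944, 0.197, 0.263, -0.01]
ft_force: [-0.2, -0.4, -0.5]
finger_gap: 0.603
grasp_force: 0.0
```

carry_out(plan=[[0.6,-0.0063,-0.0015,0.0024,1.1,-1.6,-5.3],[0.6,-0.0062,-0.001,0.0032,1.0,-1.6,-5.4],[0.6,-0.006,-0.0006,0.0041,0.9,-1.6,-5.4],[0.6,-0.0058,-0.0002,0.005,0.8,-1.6,-5.5],[0.6,-0.0055,0.0002,0.0058,0.7,-1.6,-5.5]])

```text
clock: 5.1
position: [358.0, 116.7, 291.5]
tool_rot: [0.888, 0.419, 0.187, 0.028]
ft_force: [-1.5, -1.1, -0.9]
finger_gap: 0.597
grasp_force: 0.0
```

```bash
cat >> kin.py <<'E'
def stat():
    s=telemetry.sense(); P,Q=fk(s["qpos"],PAR,SG); r=R.from_quat(s["tool_rot"])
    print("t",round(s["clock"],2),"p",np.round(s["position"]),"stn",np.round(S.inv().apply(s["position"]-o),1),"q",np.round(s["qpos"],2),"F",np.round(s["ft_force"],1),"roterr",np.round(np.degrees((r.inv()*RT).as_rotvec()),1),"fkerr",np.round(P-s["position"]),"gap",round(s["finger_gap"],2),s["grasp_force"])
E
python3 -c "
from kin import *
stat()"
```

```text
t 5.1 p [358. 117. 291.] stn [-202.5   17.9  291.5] q [ 0.86 -0.02 -1.24  2.4   0.05  0.37 -1.12] F [-1.5 -1.1 -0.9] roterr [ -11.3  -17.7 -124.2] fkerr [ 4. 17.  4.] gap 0.6 0.0
```

```bash
cat > fit.py <<'E'
from kin import *
import kin
try: X=np.load("dx.npy").tolist()
except Exception: X=[]
s=telemetry.sense(); X.append(np.concatenate([s["qpos"],s["position"],s["tool_rot"]]).tolist()); np.save("dx.npy",X)
for a in X: a=np.array(a); kin.D.append((a[:7],a[7:10],a[10:]))
r=least_squares(kin._f,kin.PAR); kin.PAR[:]=r.x; print("fit cost",r.cost,np.round(r.x,2))
E
python3 - <<'E'
from fit import *
k=np.array([-70,103,58.])
q0=telemetry.sense()["qpos"]
x,e,a=ik(W(*(k+U*(19-80))),RT,np.array([-0.1,.75,-.2,2.2,2.5,.6,-1.2])); print(np.round(x,2),e,a)
N=20
jrows(0.6,[q0+(x-q0)*i/N for i in range(N+1)])
E
```

```text
fit cost 3.7212214963100774 [-2.0000e-02  1.5500e+00  4.2789e+02  4.1090e+02  4.6122e+02  1.7251e+02
  1.8530e+01  1.2964e+02 -7.0030e+01]
[-0.36  0.68 -0.3   2.29  2.09  0.63 -1.13] 2.578019522782913e-05 3.2225903489302137e-06
max rot 7.315736463268753 max mm 18.19368022143953
[[0.6, -0.0023, 0.0027, 0.0039, 0.3, -0.9, -5.5], [0.6, -0.0024, 0.0029, 0.005, 0.2, -0.9, -5.5], [0.6, -0.0023, 0.0031, 0.0061, 0.2, -1.0, -5.5], [0.6, -0.0022, 0.0032, 0.0072, 0.1, -1.0, -5.6], [0.6, -0.002, 0.0033, 0.0082, -0.0, -1.1, -5.6]] [374. 114. 264.]
[[0.6, -0.0016, 0.0033, 0.0091, -0.1, -1.1, -5.7], [0.6, -0.0011, 0.0034, 0.0099, -0.2, -1.2, -5.8], [0.6, -0.0005, 0.0035, 0.0106, -0.2, -1.2, -5.9], [0.6, 0.0002, 0.0037, 0.0112, -0.3, -1.2, -6.0], [0.6, 0.001, 0.004, 0.0116, -0.4, -1.3, -6.1]] [407. 111. 220.]
[[0.6, 0.0019, 0.0044, 0.012, -0.5, -1.3, -6.1], [0.6, 0.0027, 0.0048, 0.0122, -0.6, -1.3, -6.2], [0.6, 0.0036, 0.0054, 0.0122, -0.7, -1.3, -6.3], [0.6, 0.0045, 0.0062, 0.0122, -0.8, -1.3, -6.4], [0.6, 0.0053, 0.0071, 0.012, -0.9, -1.3, -6.6]] [443. 134. 166.]
[[0.6, 0.0061, 0.008, 0.0117, -1.1, -1.4, -6.7], [0.6, 0.0068, 0.0091, 0.0114, -1.2, -1.4, -6.8], [0.6, 0.0073, 0.0104, 0.0109, -1.3, -1.4, -6.8], [0.6, 0.0077, 0.0116, 0.0104, -1.5, -1.4, -6.9], [0.6, 0.008, 0.013, 0.0099, -1.6, -1.4, -7.0]] [465. 190. 108.]
```

carry_out(plan=[[0.6,-0.0023,0.0027,0.0039,0.3,-0.9,-5.5],[0.6,-0.0024,0.0029,0.005,0.2,-0.9,-5.5],[0.6,-0.0023,0.0031,0.0061,0.2,-1.0,-5.5],[0.6,-0.0022,0.0032,0.0072,0.1,-1.0,-5.6],[0.6,-0.002,0.0033,0.0082,0,-1.1,-5.6]])

```text
clock: 5.6
position: [375.9, 102.3, 263.9]
tool_rot: [0.769, 0.619, 0.134, 0.083]
ft_force: [-0.3, -0.5, 0.8]
finger_gap: 0.6
grasp_force: 0.0
```

carry_out(plan=[[0.6,-0.0016,0.0033,0.0091,-0.1,-1.1,-5.7],[0.6,-0.0011,0.0034,0.0099,-0.2,-1.2,-5.8],[0.6,-0.0005,0.0035,0.0106,-0.2,-1.2,-5.9],[0.6,0.0002,0.0037,0.0112,-0.3,-1.2,-6.0],[0.6,0.001,0.004,0.0116,-0.4,-1.3,-6.1]])

```text
clock: 6.1
position: [408.6, 100.2, 219.2]
tool_rot: [0.591, 0.788, 0.076, 0.155]
ft_force: [0.1, -0.4, -0.6]
finger_gap: 0.601
grasp_force: 0.0
```

```bash
python3 - <<'E'
from fit import *
stat()
k=np.array([-70,103,58.])
q0=telemetry.sense()["qpos"]
x,e,a=ik(W(*(k+U*(19-80))),RT,np.array([-0.1,.75,-.2,2.2,2.5,.6,-1.2])); print(np.round(x,2),e,a)
rows(0.6,[(W(*(k+U*(19-80))),RT,15)])
N=15
jrows(0.6,[q0+(x-q0)*i/N for i in range(N+1)])
E
```

```text
fit cost 6.117530736181472 [-2.0000e-02  1.5500e+00  3.0073e+02  6.0084e+02  3.5209e+02  3.8957e+02
 -1.1650e+01 -2.8630e+01  9.7000e-01]
t 6.1 p [409. 100. 219.] stn [-150.3    7.6  219.2] q [ 0.3   0.35 -1.    2.38  1.11  0.62 -1.31] F [ 0.1 -0.4 -0.6] roterr [-10.  -12.7 -66.1] fkerr [-8.  2.  5.] gap 0.6 0.0
[-1.07  0.74  0.63  2.47  3.13  0.43 -2.35] 0.06772264617903126 0.006034539205769354
[[0.6, 0.0059, 0.0029, 0.0078, -0.67, -0.84, -4.41], [0.6, 0.0058, 0.0033, 0.0078, -0.67, -0.84, -4.41], [0.6, 0.0056, 0.0036, 0.0078, -0.67, -0.84, -4.41], [0.6, 0.0054, 0.0039, 0.0077, -0.67, -0.84, -4.41], [0.6, 0.0052, 0.0043, 0.0077, -0.67, -0.84, -4.41]]
[[0.6, 0.005, 0.0046, 0.0077, -0.67, -0.84, -4.41], [0.6, 0.0048, 0.0048, 0.0076, -0.67, -0.84, -4.41], [0.6, 0.0045, 0.0051, 0.0076, -0.67, -0.84, -4.41], [0.6, 0.0042, 0.0054, 0.0076, -0.67, -0.84, -4.41], [0.6, 0.0039, 0.0056, 0.0076, -0.67, -0.84, -4.41]]
[[0.6, 0.0036, 0.0058, 0.0076, -0.67, -0.84, -4.41], [0.6, 0.0032, 0.0059, 0.0077, -0.67, -0.84, -4.41], [0.6, 0.0029, 0.0061, 0.0077, -0.67, -0.84, -4.41], [0.6, 0.0025, 0.0062, 0
[... 218 characters left out ...]
, -1.4, -3.0], [0.6, 0.0004, 0.0107, 0.0157, -1.6, -1.2, -3.4], [0.6, 0.0027, 0.0093, 0.0148, -1.5, -1.0, -3.7], [0.6, 0.0048, 0.0081, 0.0136, -1.4, -0.8, -3.9]] [476. 116. 171.]
[[0.6, 0.0066, 0.007, 0.0122, -1.3, -0.7, -4.2], [0.6, 0.008, 0.0062, 0.0106, -1.2, -0.5, -4.4], [0.6, 0.0091, 0.0055, 0.0089, -1.0, -0.4, -4.7], [0.6, 0.0098, 0.0049, 0.0071, -0.9, -0.2, -4.8], [0.6, 0.01, 0.0044, 0.0052, -0.7, -0.1, -5.0]] [493. 161. 124.]
[[0.6, 0.0099, 0.0039, 0.0033, -0.5, -0.1, -5.1], [0.6, 0.0094, 0.0034, 0.0013, -0.3, -0.1, -5.2], [0.6, 0.0086, 0.0029, -0.0008, -0.1, -0.1, -5.3], [0.6, 0.0074, 0.0023, -0.003, 0.1, -0.1, -5.3], [0.6, 0.0059, 0.0016, -0.0052, 0.4, -0.2, -5.3]] [465. 190. 108.]
```

carry_out(plan=[[0.6,0.0059,0.003,0.0078,-0.67,-0.84,-4.41],[0.6,0.0058,0.0033,0.0078,-0.67,-0.84,-4.41],[0.6,0.0056,0.0036,0.0078,-0.67,-0.84,-4.41],[0.6,0.0054,0.0039,0.0077,-0.67,-0.84,-4.41],[0.6,0.0052,0.0043,0.0077,-0.67,-0.84,-4.41]])

```text
clock: 6.6
position: [427.3, 130.5, 182.2]
tool_rot: [0.427, 0.878, 0.046, 0.212]
ft_force: [-0.0, 0.5, -1.6]
finger_gap: 0.599
grasp_force: 0.0
```

carry_out(plan=[[0.6,0.005,0.0046,0.0077,-0.67,-0.84,-4.41],[0.6,0.0048,0.0048,0.0076,-0.67,-0.84,-4.41],[0.6,0.0045,0.0051,0.0076,-0.67,-0.84,-4.41],[0.6,0.0042,0.0054,0.0076,-0.67,-0.84,-4.41],[0.6,0.0039,0.0056,0.0076,-0.67,-0.84,-4.41]])

```text
clock: 7.1
position: [446.0, 160.5, 145.2]
tool_rot: [0.246, 0.933, 0.015, 0.261]
ft_force: [-0.0, 0.2, 0.1]
finger_gap: 0.604
grasp_force: 0.0
```

carry_out(plan=[[0.6,0.0036,0.0058,0.0076,-0.67,-0.84,-4.41],[0.6,0.0032,0.0059,0.0077,-0.67,-0.84,-4.41],[0.6,0.0029,0.0061,0.0077,-0.67,-0.84,-4.41],[0.6,0.0025,0.0062,0.0077,-0.67,-0.84,-4.41],[0.6,0.0021,0.0063,0.0078,-0.67,-0.84,-4.41]])

```text
clock: 7.6
position: [465.6, 189.3, 109.8]
tool_rot: [0.061, 0.952, -0.019, 0.3]
ft_force: [-1.0, 1.0, -2.3]
finger_gap: 0.604
grasp_force: 0.0
```

```bash
python3 - <<'E'
from fit import *
stat()
k=np.array([-70,103,58.])
rows(0.6,[(W(*(k+U*19)),RT,10)])
im,d=snapshot("side"); cv2.imwrite("pics/s3.png",cv2.resize(im[120:360,200:460],None,fx=2.3,fy=2.3))
E
```

```text
fit cost 7.485064506737011 [-2.0000e-02  1.5500e+00  3.2899e+02  5.6918e+02  3.7260e+02  3.5308e+02
 -6.3000e+00  8.3100e+00 -1.4910e+01]
t 7.6 p [466. 189. 110.] stn [-104.2  102.7  109.8] q [-0.04  0.97 -1.18  2.47  1.8   1.39 -1.06] F [-1.   1.  -2.3] roterr [-0.3  0.  -0.5] fkerr [ 1. -2.  2.] gap 0.6 0.0
[[0.6, 0.0002, 0.0001, 0.0081, -0.03, 0.0, -0.05], [0.6, 0.0002, 0.0001, 0.0081, -0.03, 0.0, -0.05], [0.6, 0.0002, 0.0001, 0.0081, -0.03, 0.0, -0.05], [0.6, 0.0002, 0.0001, 0.0081, -0.03, 0.0, -0.05], [0.6, 0.0002, 0.0001, 0.0081, -0.03, 0.0, -0.05]]
[[0.6, 0.0002, 0.0, 0.0081, -0.03, 0.0, -0.05], [0.6, 0.0002, 0.0, 0.0081, -0.03, 0.0, -0.05], [0.6, 0.0002, 0.0, 0.0081, -0.03, 0.0, -0.05], [0.6, 0.0002, 0.0, 0.0081, -0.03, 0.0, -0.05], [0.6, 0.0002, 0.0, 0.0081, -0.03, 0.0, -0.05]]
```

View pics/s3.png

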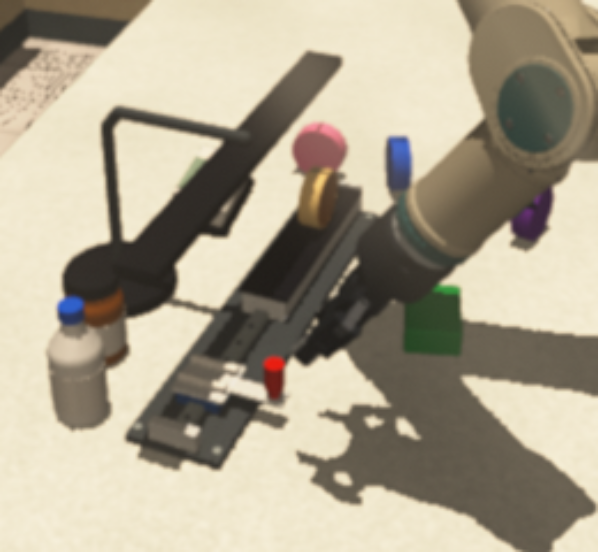

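The picture shows the fingers (crop 310,345) just short of the red knob (273,377), with the lamp and the blank clear. Moving in to grip the knob.

carry_out(plan=[[0.6,0.0002,0,0.0081,0,0,0],[0.6,0.0002,0,0.0081,0,0,0],[0.6,0.0002,0,0.0081,0,0,0],[0.6,0.0002,0,0.0081,0,0,0],[0.6,0.0002,0,0.0081,0,0,0]])

```text
clock: 8.15
position: [487.5, 188.1, 76.7]
tool_rot: [0.062, 0.952, -0.017, 0.3]
ft_force: [0.2, -0.9, 0.5]
finger_gap: 0.596
grasp_force: 0.0
```

carry_out(plan=[[0.6,0.0002,0,0.0081,0,0,0],[0.6,0.0002,0,0.0081,0,0,0],[0.6,0.0002,0,0.0081,0,0,0],[0.6,0.0002,0,0.0081,0,0,0],[0.6,0.0002,0,0.0081,0,0,0]])

```text
clock: 8.65
position: [508.2, 185.8, 40.7]
tool_rot: [0.062, 0.952, -0.016, 0.298]
ft_force: [0.0, 0.1, -1.0]
finger_gap: 0.603
grasp_force: 0.0
```

carry_out(plan=[[0.1,0,0,0,0,0,0],[0.1,0,0,0,0,0,0],[0.1,0,0,0,0,0,0],[0.1,0,0,0,0,0,0],[0.1,0,0,0,0,0,0]], newtons=30)

```text
clock: 9.15
position: [507.5, 185.0, 41.2]
tool_rot: [0.062, 0.953, -0.017, 0.298]
ft_force: [-2.4, -2.7, -0.2]
finger_gap: 0.222
grasp_force: 29.6
```

```bash
python3 -c "
from kin import *
stat()"
```

```text
t 9.15 p [507. 185.  41.] stn [-62.1 103.4  41.2] q [-0.01  1.13 -1.07  2.4   2.    1.41 -1.02] F [-2.4 -2.7 -0.2] roterr [-0.1 -0.3 -0.6] fkerr [-172.  101.   -2.] gap 0.22 29.58896158801622
```

carry_out(plan=[[0.1,0,0.006,0,0,0,0],[0.1,0,0.007,0,0,0,0],[0.1,0,0.007,0,0,0,0],[0.1,0,0.007,0,0,0,0],[0.1,0,0.006,0,0,0,0]])

```text
clock: 9.65
position: [511.4, 218.1, 41.2]
tool_rot: [0.061, 0.953, -0.017, 0.297]
ft_force: [-3.8, -4.0, -0.1]
finger_gap: 0.226
grasp_force: 29.7
```

carry_out(plan=[[0.1,0,0.003,0,0,0,0],[0.1,0,0.003,0,0,0,0],[0.1,0,0.002,0,0,0,0],[0.1,0,0.001,0,0,0,0],[0.1,0,0,0,0,0,0]])

```text
clock: 10.15
position: [511.7, 220.8, 41.1]
tool_rot: [0.062, 0.952, -0.023, 0.297]
ft_force: [-10.9, -15.3, 9.1]
finger_gap: 0.222
grasp_force: 31.1
```

```bash
python3 -c "
from kin import *
stat()
for c in ('top','side'):
    snapshot(c)
    for n in ('knob','cradle'):
        for r in nets.mark_of(c,n)[:2]: print(c,n,r['confidence'],np.round(S.inv().apply(r['location']-o)))"
```

```text
t 10.15 p [512. 221.  41.] stn [-62.1 139.5  41.1] q [-0.07  1.13 -1.07  2.33  1.95  1.41 -1.  ] F [-10.9 -15.3   9.1] roterr [-0.8 -0.3 -0.5] fkerr [-173.   96.   -1.] gap 0.22 31.106459395814454
top knob 0.83 [-67. 145.  58.]
top cradle 0.76 [  1. 137.  74.]
side knob 0.76 [-67. 141.  53.]
side cradle 0.6 [  4. 137.  72.]
```

carry_out(plan=[[0.1,0,-0.008,0,0,0,0],[0.1,0,-0.01,0,0,0,0],[0.1,0,-0.012,0,0,0,0],[0.1,0,-0.012,0,0,0,0],[0.1,0,-0.012,0,0,0,0]])

```text
clock: 10.95
position: [506.2, 174.3, 41.3]
tool_rot: [0.061, 0.953, -0.015, 0.298]
ft_force: [0.7, 3.7, -6.8]
finger_gap: 0.219
grasp_force: 29.7
```

carry_out(plan=[[0.1,0,-0.012,0,0,0,0],[0.1,0,-0.012,0,0,0,0],[0.1,0,-0.012,0,0,0,0],[0.1,0,-0.012,0,0,0,0],[0.1,0,-0.01,0,0,0,0]])

```text
clock: 11.45
position: [505.6, 120.4, 36.9]
tool_rot: [0.063, 0.956, -0.02, 0.287]
ft_force: [-36.9, 9.6, 8.0]
finger_gap: 0.222
grasp_force: 41.6
```

```bash
python3 -c "
from kin import *
stat()"
```

```text
t 11.45 p [506. 120.  37.] stn [-56.4  39.   36.9] q [ 0.21  1.26 -1.25  2.47  2.03  1.56 -0.87] F [-36.9   9.6   8. ] roterr [-0.5 -1.5 -0.6] fkerr [-170.  144.   21.] gap 0.22 41.60923223509599
```

carry_out(plan=[[0.6,0,0,0,0,0,0],[0.6,0,0,0,0,0,0],[0.6,0,0,0,0,0,0],[0.6,0,0,0,0,0,0],[0.6,0,0,0,0,0,0]])

```text
clock: 11.95
position: [510.1, 121.5, 41.2]
tool_rot: [0.063, 0.953, -0.019, 0.295]
ft_force: [-0.3, 0.2, 0.4]
finger_gap: 0.6
grasp_force: 0.0
```

```bash
python3 - <<'E'
from fit import *
stat()
def RTn(d): return tilt(d)*R.from_euler("z",180,degrees=True)
def un(d): t=np.radians(d); return np.array([np.sin(t),0,-np.cos(t)])
y=S.inv().apply(telemetry.sense()["position"]-o)[1]
k=np.array([-70,y,60.])
rows(0.6,[(W(*(k+19*un(d))),RTn(d),2) for d in (31,27,23,19,15)])
E
```

```text
fit cost 8.307061841354672 [-2.0000e-02  1.5500e+00  3.3347e+02  5.6824e+02  3.7485e+02  3.5329e+02
 -7.6600e+00  1.0980e+01 -1.7160e+01]
t 11.95 p [510. 121.  41.] stn [-52.1  40.6  41.2] q [ 0.21  1.26 -1.25  2.47  2.03  1.57 -0.87] F [-0.3  0.2  0.4] roterr [-0.4 -0.6 -0.6] fkerr [4. 0. 1.] gap 0.6 0.0
[[0.6, 0.0026, -0.0001, -0.0033, -0.2, 1.68, -0.31], [0.6, 0.0027, -0.0, -0.0033, -0.2, 1.68, -0.31], [0.6, 0.0007, 0.0, -0.0, -0.0, 2.0, 0.0], [0.6, 0.0007, 0.0, -0.0, -0.0, 2.0, 0.0], [0.6, 0.0007, -0.0, -0.0, 0.0, 2.0, 0.0]]
[[0.6, 0.0007, -0.0, 0.0, -0.0, 2.0, 0.0], [0.6, 0.0007, -0.0, -0.0, -0.0, 2.0, 0.0], [0.6, 0.0007, -0.0, -0.0, -0.0, 2.0, 0.0], [0.6, 0.0007, 0.0, -0.0, -0.0, 2.0, -0.0], [0.6, 0.0007, 0.0, 0.0, 0.0, 2.0, 0.0]]
```

carry_out(plan=[[0.6,0.0026,0,-0.0033,-0.2,1.7,-0.3],[0.6,0.0027,0,-0.0033,-0.2,1.7,-0.3],[0.6,0.0007,0,0,0,2,0],[0.6,0.0007,0,0,0,2,0],[0.6,0.0007,0,0,0,2,0]])

```text
clock: 12.45
position: [500.0, 122.9, 42.6]
tool_rot: [0.058, 0.975, -0.013, 0.215]
ft_force: [0.2, -0.4, -0.5]
finger_gap: 0.6
grasp_force: 0.0
```

carry_out(plan=[[0.6,0.0007,0,0,0,2,0],[0.6,0.0007,0,0,0,2,0],[0.6,0.0007,0,0,0,2,0],[0.6,0.0007,0,0,0,2,0],[0.6,0.0007,0,0,0,2,0]])

```text
clock: 12.95
position: [496.8, 123.1, 41.3]
tool_rot: [0.058, 0.99, -0.008, 0.129]
ft_force: [-0.1, -0.6, -0.1]
finger_gap: 0.599
grasp_force: 0.0
```

```bash
python3 - <<'E'
from fit import *
stat()
for y in (0,-100,-182):
    pass
E
```

```text
fit cost 8.57559978212352 [-2.0000e-02  1.5500e+00  3.3120e+02  5.6914e+02  3.7387e+02  3.5341e+02
 -7.6800e+00  1.0370e+01 -1.7250e+01]
t 12.95 p [497. 123.  41.] stn [-65.5  40.7  41.3] q [ 0.35  1.1  -1.24  2.25  1.65  1.13 -0.44] F [-0.1 -0.6 -0.1] roterr [ -0.  -20.1  -0. ] fkerr [-0.  2.  4.] gap 0.6 0.0
```

carry_out(plan=[[0.32,0,0,0,0,0,0],[0.32,0,0,0,0,0,0],[0.32,0,-0.006,0,0,0,0],[0.32,0,-0.007,0,0,0,0],[0.32,0,-0.007,0,0,0,0]])

```text
clock: 13.45
position: [494.0, 104.3, 41.1]
tool_rot: [0.058, 0.99, -0.006, 0.129]
ft_force: [0.9, 4.8, -0.3]
finger_gap: 0.32
grasp_force: 2.1
```

carry_out(plan=[[0.32,0,-0.006,0,0,0,0],[0.32,0,-0.006,0,0,0,0],[0.32,0,-0.006,0,0,0,0],[0.32,0,-0.004,0,0,0,0],[0.32,0,-0.002,0,0,0,0]])

```text
clock: 13.95
position: [491.2, 79.2, 41.1]
tool_rot: [0.059, 0.99, -0.007, 0.129]
ft_force: [-0.5, 3.6, 1.3]
finger_gap: 0.321
grasp_force: 2.0
```

```bash
python3 -c "
from kin import *
stat()"
```

```text
t 13.95 p [491.  79.  41.] stn [-65.9  -3.6  41.1] q [ 0.45  1.09 -1.23  2.29  1.67  1.1  -0.4 ] F [-0.5  3.6  1.3] roterr [  0.  -20.1  -0. ] fkerr [-87. 134.  41.] gap 0.32 2.0320356608499424
```

carry_out(plan=[[0.32,0,-0.002,0,0,0,0],[0.32,0,-0.002,0,0,0,0],[0.32,0,-0.002,0,0,0,0],[0.32,0,-0.001,0,0,0,0],[0.32,0,0,0,0,0,0]])

```text
clock: 14.45
position: [491.1, 78.2, 41.2]
tool_rot: [0.057, 0.99, -0.002, 0.129]
ft_force: [0.7, 15.4, -7.3]
finger_gap: 0.321
grasp_force: 7.8
```

```bash
python3 -c "
from kin import *
stat()
for c in ('top','side'):
    snapshot(c)
    for n in ('knob','cradle'):
        for r in nets.mark_of(c,n)[:2]: print(c,n,r['confidence'],np.round(S.inv().apply(r['location']-o)))"
```

```text
t 14.45 p [491.  78.  41.] stn [-65.8  -4.5  41.2] q [ 0.46  1.09 -1.24  2.29  1.68  1.09 -0.39] F [ 0.7 15.4 -7.3] roterr [  0.7 -20.2  -0. ] fkerr [-85. 133.  42.] gap 0.32 7.795887643005699
top knob 0.65 [-70.   1.  57.]
top cradle 0.58 [ 2. -1. 74.]
top cradle 0.58 [110. 161.  -2.]
side knob 0.9 [-68.   2.  55.]
side knob 0.38 [-172.  -93.    0.]
side cradle 0.61 [ 1. -0. 77.]
```

```bash
python3 - <<'E'
from fit import *
q=telemetry.sense()["qpos"]
def RTn(d): return tilt(d)*R.from_euler("z",180,degrees=True)
def un(d): t=np.radians(d); return np.array([np.sin(t),0,-np.cos(t)])
for th in (30,35):
  qq=q.copy()
  for y,b in ((-80,-120),(-182,-90),(-182,-45),(-182,25),(-120,25),(-60,25),(0,25),(0,-60)):
    qq,e,a=ik(W(*(np.array([-5,y,75])+b*un(th))),RTn(th),qq); print(th,y,b,np.round(qq,2),round(e,1),round(a,2))
y=-4.5
c=S.inv().apply(telemetry.sense()["position"]-o)
E
```

```text
fit cost 8.823808088056884 [-2.0000e-02  1.5500e+00  3.2955e+02  5.6982e+02  3.7320e+02  3.5355e+02
 -7.7500e+00  9.9000e+00 -1.7350e+01]
30 -80 -120 [ 0.44  0.5  -0.77  2.47  2.04  0.54 -0.68] 0.0 0.0
30 -182 -90 [ 0.75  0.6  -0.77  2.47  2.3   0.5  -0.62] 0.0 0.0
30 -182 -45 [ 0.71  0.73 -0.76  2.44  2.36  0.61 -0.65] 0.0 0.0
30 -182 25 [ 0.68  0.91 -0.73  2.38  2.43  0.72 -0.66] 0.0 0.0
30 -120 25 [ 0.52  0.91 -0.76  2.39  2.34  0.8  -0.73] 0.0 0.0
30 -60 25 [ 0.38  0.92 -0.78  2.37  2.24  0.85 -0.78] 0.0 0.0
30 0 25 [ 0.24  0.93 -0.79  2.33  2.14  0.89 -0.81] 0.0 0.0
30 0 -60 [ 0.25  0.72 -0.85  2.39  1.97  0.79 -0.76] 0.0 0.0
35 -80 -120 [-0.31  0.44  0.27  2.47  3.14  0.32 -1.79] 24.6 2.0
35 -182 -90 [ 0.36  0.51 -0.16  2.47  3.14  0.41 -1.45] 23.1 1.86
35 -182 -45 [ 0.32  0.64 -0.13  2.47  3.14  0.55 -1.45] 14.6 1.14
35 -182 25 [ 0.3   0.82 -0.12  2.44  3.13  0.73 -1.44] 0.0 0.0
35 -120 25 [ 0.13  0.82 -0.13  2.45  2.98  0.75 -1.46] 0.0 0.0
35 -60 25 [-0.04  0.82 -0.13  2.43  2.83  0.73 -1.49] 0.0 0.0
35 0 25 [-0.2   0.82 -0.12  2.38  2.68  0.69 -1.49] 0.0 0.0
35 0 -60 [-0.31  0.62 -0.02  2.47  2.66  0.57 -1.53] 0.0 0.0
```

```bash
python3 - <<'E'
from fit import *
q=telemetry.sense()["qpos"].copy()
def RTn(d): return tilt(d)*R.from_euler("z",180,degrees=True)
def un(d): t=np.radians(d); return np.array([np.sin(t),0,-np.cos(t)])
c=np.array([-66,-1,41.]); 
def B(y,b,th,x=-5): return np.array([x,y,75])+b*un(th)
wp=[(c,15),(c-60*un(15),15),(np.array([-66,-90,130.]),22),(B(-182,-45,30),30),(B(-182,25,30),30),(B(-60,25,30),30),(B(0,25,30),30),(B(0,-60,30),30)]
for (a,ta),(b,tb) in zip(wp,wp[1:]):
    N=12; E=0
    for i in range(1,N+1):
        f=i/N; q,e,an=ik(W(*(a+(b-a)*f)),RTn(ta+(tb-ta)*f),q,w=0.1); E=max(E,e)
    print(np.round(b),tb,np.round(q,2),round(E,1),round(an,2))
c0=S.inv().apply(telemetry.sense()["position"]-o); r=R.from_quat(telemetry.sense()["tool_rot"])
p1=np.array([-66,0,41.3]);
rows(0.6,[(W(*(p1-60*un(15))),RTn(15),5),(W(-66,-90,130),RTn(22),10),(W(*B(-182,-45,30)),RTn(30),15)],p=W(*p1),r=RTn(15))
E
```

```text
fit cost 9.032099045810112 [-2.0000e-02  1.5500e+00  3.2850e+02  5.7033e+02  3.7271e+02  3.5381e+02
 -7.8900e+00  9.5900e+00 -1.7520e+01]
[-82.  -1.  99.] 15 [ 0.46  0.93 -1.25  2.3   1.53  1.01 -0.34] 0.0 0.0
[-66. -90. 130.] 22 [ 0.69  0.84 -1.25  2.4   1.69  0.91 -0.31] 0.0 0.0
[ -27. -182.  114.] 30 [ 0.92  0.95 -1.22  2.45  2.03  0.94 -0.3 ] 0.0 0.0
[   7. -182.   53.] 30 [ 0.86  1.11 -1.14  2.39  2.16  1.02 -0.31] 0.0 0.0
[  7. -60.  53.] 30 [ 0.56  1.13 -1.18  2.37  2.06  1.19 -0.52] 0.0 0.0
[ 7.  0. 53.] 30 [ 0.41  1.13 -1.19  2.33  2.01  1.24 -0.59] 0.0 0.0
[-35.   0. 127.] 30 [ 0.42  0.92 -1.25  2.4   1.83  1.14 -0.61] 0.0 0.0
[[0.6, -0.0, -0.0, -0.012, 0.0, 0.0, 0.0], [0.6, -0.0, -0.0, -0.012, 0.0, 0.0, 0.0], [0.6, -0.0, -0.0, -0.012, 0.0, 0.0, 0.0], [0.6, -0.0, -0.0, -0.012, 0.0, 0.0, 0.0], [0.6, -0.0, -0.0, -0.012, 0.0, 0.0, 0.0]]
[[0.6, -0.0023, -0.009, -0.0026, 0.0, -0.7, 0.0], [0.6, -0.0023, -0.009, -0.0025, -0.0, -0.7, -0.0], [0.6, -0.0024, -0.009, -0.0025, 0.0, -0.7, -0.0], [0.6, -0.0024, -0.009, -0.0025, 0.0, -0.7, 0.0], [0.6, -0.0024, -0.009, -0.0025, -0.0, -0.7, 
[... 306 characters left out ...]
6, -0.002, -0.0061, 0.002, 0.0, -0.53, -0.0], [0.6, -0.0019, -0.0061, 0.002, 0.0, -0.53, 0.0], [0.6, -0.0019, -0.0061, 0.002, 0.0, -0.53, 0.0], [0.6, -0.0019, -0.0061, 0.002, 0.0, -0.53, -0.0]]
[[0.6, -0.0019, -0.0061, 0.002, 0.0, -0.53, 0.0], [0.6, -0.0019, -0.0061, 0.0021, 0.0, -0.53, -0.0], [0.6, -0.0018, -0.0061, 0.0021, 0.0, -0.53, 0.0], [0.6, -0.0018, -0.0061, 0.0021, 0.0, -0.53, 0.0], [0.6, -0.0018, -0.0061, 0.0021, -0.0, -0.53, -0.0]]
[[0.6, -0.0018, -0.0061, 0.0021, 0.0, -0.53, -0.0], [0.6, -0.0018, -0.0061, 0.0021, 0.0, -0.53, 0.0], [0.6, -0.0017, -0.0061, 0.0022, 0.0, -0.53, 0.0], [0.6, -0.0017, -0.0061, 0.0022, -0.0, -0.53, -0.0], [0.6, -0.0017, -0.0061, 0.0022, 0.0, -0.53, 0.0]]
```

carry_out(plan=[[0.32,0,0.004,0,0,0,0],[0.36,0,0.002,0,0,0,0],[0.6,0,0,0,0,0,0],[0.6,0,0,0,0,0,0],[0.6,0,0.002,0,0,0,0]])

```text
clock: 15.25
position: [491.7, 79.3, 40.9]
tool_rot: [0.059, 0.99, -0.008, 0.129]
ft_force: [1.0, 0.1, 0.3]
finger_gap: 0.604
grasp_force: 0.0
```

carry_out(plan=[[0.6,0,0,-0.012,0,0,0],[0.6,0,0,-0.012,0,0,0],[0.6,0,0,-0.012,0,0,0],[0.6,0,0,-0.012,0,0,0],[0.6,0,0,-0.012,0,0,0]])

```text
clock: 15.75
position: [476.2, 81.9, 99.5]
tool_rot: [0.059, 0.99, -0.008, 0.129]
ft_force: [1.1, 0.4, -0.5]
finger_gap: 0.599
grasp_force: 0.0
```

carry_out(plan=[[1,-0.0023,-0.009,-0.0025,0,-0.7,0],[1,-0.0023,-0.009,-0.0025,0,-0.7,0],[1,-0.0024,-0.009,-0.0025,0,-0.7,0],[1,-0.0024,-0.009,-0.0025,0,-0.7,0],[1,-0.0024,-0.009,-0.0025,0,-0.7,0]])

```text
clock: 16.25
position: [478.5, 35.6, 114.1]
tool_rot: [0.059, 0.985, -0.009, 0.16]
ft_force: [0.7, -0.2, 0.3]
finger_gap: 1.0
grasp_force: 0.0
```

carry_out(plan=[[1,-0.0024,-0.009,-0.0024,0,-0.7,0],[1,-0.0025,-0.009,-0.0024,0,-0.7,0],[1,-0.0025,-0.009,-0.0024,0,-0.7,0],[1,-0.0025,-0.009,-0.0023,0,-0.7,0],[1,-0.0026,-0.009,-0.0023,0,-0.7,0]])

```text
clock: 16.75
position: [481.2, -9.6, 129.9]
tool_rot: [0.058, 0.98, -0.011, 0.19]
ft_force: [1.0, -0.2, -0.1]
finger_gap: 1.002
grasp_force: 0.0
```

```bash
python3 - <<'E'
from fit import *
stat()
def RTn(d): return tilt(d)*R.from_euler("z",180,degrees=True)
def un(d): t=np.radians(d); return np.array([np.sin(t),0,-np.cos(t)])
def B(y,b,th,x=-5): return np.array([x,y,75])+b*un(th)
for c in ('top','side'):
    im,d=snapshot(c); P=cloud(c,d); L=S.inv().apply((P-o).reshape(-1,3)).reshape(P.shape)
    m=(L[...,2]>55)&(L[...,2]<78)&(abs(L[...,0])<35)&(L[...,1]>-240)&(L[...,1]<-120)
    print(c,m.sum(),np.round(np.percentile(L[m],[1,50,99],axis=0)))
    for n in ('knob','cradle','blank_center'):
        for r in nets.mark_of(c,n)[:2]: print(c,n,r['confidence'],np.round(S.inv().apply(r['location']-o)))
rows(1,[(W(*B(-183,-45,30)),RTn(30),15)])
E
```

```text
fit cost 9.507878421173373 [-2.0000e-02  1.5500e+00  3.2797e+02  5.7089e+02  3.7321e+02  3.5384e+02
 -7.8200e+00  9.6300e+00 -1.6760e+01]
t 16.75 p [481. -10. 130.] stn [-65.3 -92.9 129.9] q [ 0.68  0.81 -1.24  2.4   1.67  0.89 -0.31] F [ 1.  -0.2 -0.1] roterr [  0. -13.  -0.] fkerr [-3.  4.  5.] gap 1.0 0.0
top 23 [[ -17. -218.   58.]
 [ -16. -190.   70.]
 [  -4. -152.   76.]]
top knob 0.82 [-69.   3.  54.]
top cradle 0.97 [ 3. -1. 73.]
top cradle 0.36 [  -3. -185.   74.]
top blank_center 0.89 [  61. -354.   36.]
top blank_center 0.81 [  -4. -185.   77.]
side 78 [[ -18. -191.   56.]
 [ -12. -154.   69.]
 [   6. -147.   78.]]
side knob 0.82 [-68.  -0.  56.]
side cradle 0.64 [ 3. -2. 76.]
side blank_center 0.75 [  -3. -187.   74.]
side blank_center 0.74 [-226. -317.   33.]
[[1, -0.002, -0.0061, 0.0019, 0.0, -0.54, -0.0], [1, -0.0019, -0.0061, 0.0019, 0.0, -0.54, -0.0], [1, -0.0019, -0.0061, 0.0019, 0.0, -0.54, -0.0], [1, -0.0019, -0.0061, 0.002, 0.0, -0.54, -0.0], [1, -0.0019, -0.0061, 0.002, 0.0, -0.54, -0.0]]
[[1, -0.0019, -0.0061, 0.002, 0.0, -0.54, -0.0], [1, -0.0018, -0.0061, 0.002, 0.0, -0.54, -0.0], [1, -0.0018, -0.0061, 0.002, 0.0, -0.54, -0.0], [1, -0.0018, -0.0061, 0.002, 0.0, -0.54, -0.0], [1, -0.0018, -0.0061, 0.0021, 0.0, -0.54, -0.0]]
[[1, -0.0018, -0.0061, 0.0021, 0.0, -0.54, -0.0], [1, -0.0017, -0.0061, 0.0021, 0.0, -0.54, -0.0], [1, -0.0017, -0.0061, 0.0021, 0.0, -0.54, -0.0], [1, -0.0017, -0.0061, 0.0021, 0.0, -0.54, -0.0], [1, -0.0017, -0.0061, 0.0021, 0.0, -0.54, -0.0]]
```

carry_out(plan=[[1,-0.002,-0.0061,0.0019,0,-0.54,0],[1,-0.0019,-0.0061,0.0019,0,-0.54,0],[1,-0.0019,-0.0061,0.0019,0,-0.54,0],[1,-0.0019,-0.0061,0.002,0,-0.54,0],[1,-0.0019,-0.0061,0.002,0,-0.54,0]])

```text
clock: 17.65
position: [490.1, -41.4, 124.2]
tool_rot: [0.058, 0.975, -0.012, 0.213]
ft_force: [0.9, -0.3, -0.6]
finger_gap: 1.0
grasp_force: 0.0
```

carry_out(plan=[[1,-0.0019,-0.0061,0.002,0,-0.54,0],[1,-0.0018,-0.0061,0.002,0,-0.54,0],[1,-0.0018,-0.0061,0.002,0,-0.54,0],[1,-0.0018,-0.0061,0.002,0,-0.54,0],[1,-0.0018,-0.0061,0.0021,0,-0.54,0]])

```text
clock: 18.15
position: [499.2, -72.9, 119.2]
tool_rot: [0.058, 0.97, -0.014, 0.236]
ft_force: [0.3, 0.1, 0.8]
finger_gap: 0.999
grasp_force: 0.0
```

carry_out(plan=[[1,-0.0018,-0.0062,0.0021,0,-0.54,0],[1,-0.0017,-0.0062,0.0021,0,-0.54,0],[1,-0.0017,-0.0062,0.0021,0,-0.54,0],[1,-0.0017,-0.0062,0.0021,0,-0.54,0],[1,-0.0017,-0.0062,0.0021,0,-0.54,0]])

```text
clock: 18.65
position: [507.9, -105.1, 114.0]
tool_rot: [0.057, 0.964, -0.015, 0.259]
ft_force: [0.0, 0.8, 0.3]
finger_gap: 1.001
grasp_force: 0.0
```

```bash
python3 - <<'E'
from fit import *
stat()
def RTn(d): return tilt(d)*R.from_euler("z",180,degrees=True)
def un(d): t=np.radians(d); return np.array([np.sin(t),0,-np.cos(t)])
def B(y,b,th,x=-5): return np.array([x,y,75])+b*un(th)
rows(1,[(W(*B(-184,25,30)),RTn(30),10)])
c="side"; im,d=snapshot(c); print(pix(c,W(-5,-184,75)))
u,v=pix(c,W(-20,-184,90)).astype(int); cv2.imwrite("pics/s4.png",cv2.resize(im[v-60:v+60,u-70:u+70],None,fx=4.5,fy=4.5,interpolation=2))
c="top"; im,d=snapshot(c); cv2.imwrite("pics/t4.png",cv2.resize(im[150:280,300:460],None,fx=4.5,fy=4.5,interpolation=2))
E
```

```text
fit cost 10.051848530658244 [-2.0000e-02  1.5600e+00  3.2477e+02  5.7158e+02  3.7249e+02  3.5327e+02
 -7.5600e+00  7.9400e+00 -1.5710e+01]
t 18.65 p [ 508. -105.  114.] stn [ -27.5 -184.6  114. ] q [ 0.9   0.91 -1.2   2.45  2.02  0.91 -0.32] F [0.  0.8 0.3] roterr [ 0. -5. -0.] fkerr [-1.  2.  5.] gap 1.0 0.0
[[1, 0.0, 0.0001, 0.007, 0.0, 0.0, -0.0], [1, 0.0, 0.0001, 0.007, 0.0, 0.0, -0.0], [1, 0.0, 0.0001, 0.007, 0.0, 0.0, -0.0], [1, 0.0, 0.0001, 0.007, 0.0, 0.0, -0.0], [1, 0.0, 0.0001, 0.007, 0.0, 0.0, -0.0]]
[[1, 0.0, 0.0001, 0.007, 0.0, 0.0, -0.0], [1, -0.0, 0.0001, 0.007, 0.0, 0.0, -0.0], [1, -0.0, 0.0001, 0.007, 0.0, 0.0, -0.0], [1, -0.0, 0.0001, 0.007, 0.0, 0.0, -0.0], [1, -0.0, 0.0001, 0.007, 0.0, 0.0, -0.0]]
[338. 206.]
```

View pics/s4.png

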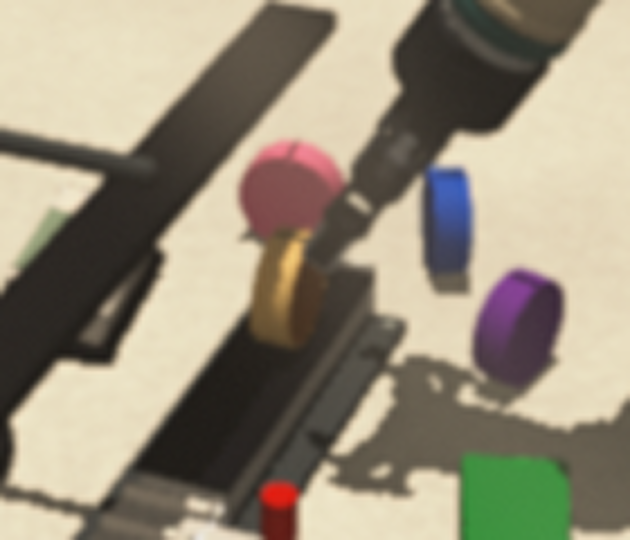

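View pics/t4.png

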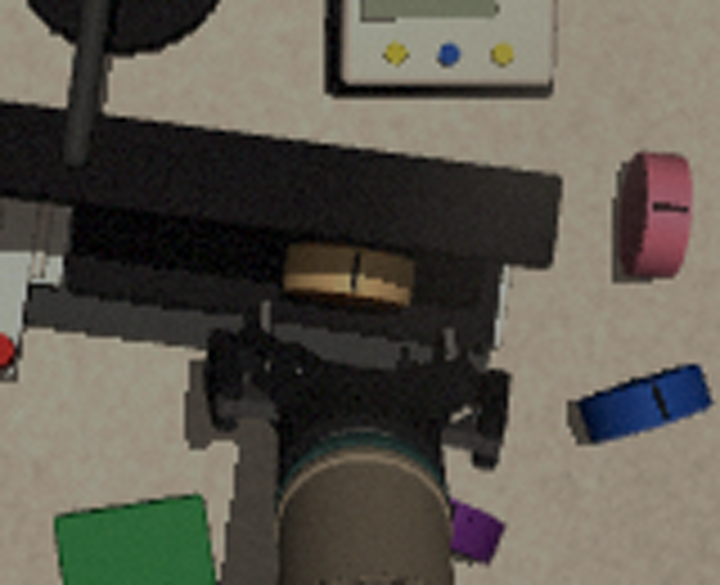

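The side crop shows the gripper leaning under the lamp beside the amber blank (285,290). The top crop shows the blank at 285–413 px, between the finger tips at 265 and 448. After allowing for perspective it is centred to about 2 mm. Going in.

carry_out(plan=[[1,0,0.0003,0.007,0,0,0],[1,0,0.0003,0.007,0,0,0],[1,0,0.0003,0.007,0,0,0],[1,0,0.0003,0.007,0,0,0],[1,0,0.0003,0.007,0,0,0]])

```text
clock: 19.25
position: [525.7, -104.9, 83.1]
tool_rot: [0.057, 0.964, -0.015, 0.258]
ft_force: [-0.5, -0.2, 0.6]
finger_gap: 0.997
grasp_force: 0.0
```

carry_out(plan=[[1,0,0,0.007,0,0,0],[1,0,0,0.007,0,0,0],[1,0,0,0.007,0,0,0],[1,0,0,0.007,0,0,0],[1,0,0,0.007,0,0,0]])

```text
clock: 19.75
position: [543.0, -107.3, 52.9]
tool_rot: [0.057, 0.964, -0.015, 0.258]
ft_force: [-1.0, -0.6, -0.3]
finger_gap: 1.001
grasp_force: 0.0
```

```bash
python3 - <<'E'
from fit import *
stat()
c="top"; im,d=snapshot(c); cv2.imwrite("pics/t5.png",cv2.resize(im[150:280,300:460],None,fx=4.5,fy=4.5,interpolation=2))
E
```

```text
fit cost 10.513101408103143 [-2.0000e-02  1.5600e+00  3.2091e+02  5.7210e+02  3.7122e+02  3.5239e+02
 -7.2500e+00  5.8500e+00 -1.4900e+01]
t 19.75 p [ 543. -107.   53.] stn [   7.6 -182.7   52.9] q [ 0.84  1.08 -1.12  2.38  2.15  0.99 -0.33] F [-1.  -0.6 -0.3] roterr [ 0. -5. -0.] fkerr [2. 1. 4.] gap 1.0 0.0
```

View pics/t5.png

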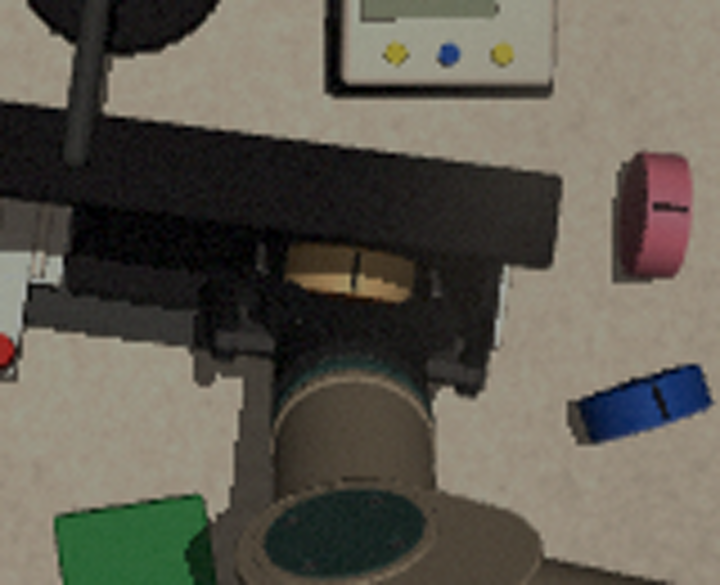

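carry_out(plan=[[1,0,0.002,0,0,0,0],[1,0,0.002,0,0,0,0],[1,0,0.002,0,0,0,0],[1,0,0.002,0,0,0,0],[1,0,0.002,0,0,0,0]])

```text
clock: 20.3
position: [544.0, -97.1, 53.7]
tool_rot: [0.057, 0.964, -0.015, 0.258]
ft_force: [0.9, 0.1, -0.0]
finger_gap: 1.0
grasp_force: 0.0
```

carry_out(plan=[[1,0,0.003,0,0,0,0],[1,0,0.003,0,0,0,0],[1,0,0.004,0,0,0,0],[1,0,0.004,0,0,0,0],[1,0,0.004,0,0,0,0]])

```text
clock: 20.8
position: [546.1, -78.9, 53.5]
tool_rot: [0.057, 0.964, -0.015, 0.258]
ft_force: [-0.0, -0.2, 0.6]
finger_gap: 1.001
grasp_force: 0.0
```

carry_out(plan=[[1,0,0.004,0,0,0,0],[1,0,0.004,0,0,0,0],[1,0,0.004,0,0,0,0],[1,0,0.004,0,0,0,0],[1,0,0.004,0,0,0,0]])

```text
clock: 21.3
position: [548.4, -59.2, 53.5]
tool_rot: [0.057, 0.964, -0.015, 0.258]
ft_force: [-0.8, -0.9, 0.7]
finger_gap: 0.999
grasp_force: 0.0
```

```bash
cat > look.py <<'E'
from kin import *
import sys
stat()
c="top"; im,d=snapshot(c); cv2.imwrite(f"pics/{sys.argv[1]}.png",cv2.resize(im[160:260,240:400],None,fx=4.5,fy=4.5,interpolation=2))
P=cloud(c,d); L=S.inv().apply((P-o).reshape(-1,3)).reshape(P.shape)
b=im.astype(int); m=(b[...,2]-b[...,0]>40)&(L[...,2]>55)&(L[...,2]<85)&(abs(L[...,0])<30)&(L[...,1]>-240)&(L[...,1]<60)
print("amber n",m.sum(),np.round(np.percentile(L[m],[2,50,98],axis=0),1).tolist())
pt=L[m]; print("yaw deg of near edge:",end="")
ys=np.arange(np.percentile(pt[:,1],10),np.percentile(pt[:,1],90),5); xs=[pt[abs(pt[:,1]-y)<4][:,0].min() for y in ys if (abs(pt[:,1]-y)<4).any()]; print(np.round(xs))
E
python3 look.py t6
```

```text
t 21.3 p [548. -59.  53.] stn [   7.3 -134.3   53.5] q [ 0.72  1.09 -1.14  2.39  2.12  1.07 -0.42] F [-0.8 -0.9  0.7] roterr [ 0. -5. -0.] fkerr [-70. 144.  26.] gap 1.0 0.03937892150133848Traceback (most recent call last):
  File "look.py", line 7, in <module>
    print("amber n",m.sum(),np.round(np.percentile(L[m],[2,50,98],axis=0),1).tolist())
                                     ~~~~~~~~~~~~~^^^^^^^^^^^^^^^^^^^^^^^
    return _quantile_unchecked(
        a, q, axis, out, overwrite_input, method, keepdims, weights)
    return _ureduce(a,
                    func=_quantile_ureduce_func,
    ...<5 lines>...
                    overwrite_input=overwrite_input,
                    method=method)
    r = func(a, **kwargs)
    result = _quantile(arr,
                       quantiles=q,
    ...<2 lines>...
                       out=out,
                       weights=wgt)
    slices_having_nans = np.isnan(arr[-1, ...])
                                  ~~~^^^^^^^^^
IndexError: index -1 is out of bounds for axis 0 with size 0
```

View pics/t6.png

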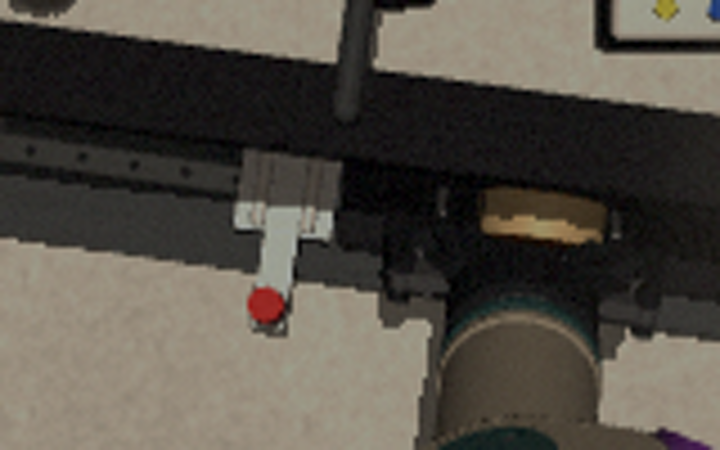

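Crop: the blank (482–608 px) is square against the rear pad at 615, its mark has rolled out of sight, and the carriage is still home. Continuing.

carry_out(plan=[[1,0,0.004,0,0,0,0],[1,0,0.004,0,0,0,0],[1,0,0.004,0,0,0,0],[1,0,0.004,0,0,0,0],[1,0,0.004,0,0,0,0]])

```text
clock: 21.85
position: [550.8, -39.3, 53.5]
tool_rot: [0.057, 0.964, -0.015, 0.258]
ft_force: [0.3, -0.2, 0.2]
finger_gap: 1.002
grasp_force: 0.1
```

carry_out(plan=[[1,0,0.004,0,0,0,0],[1,0,0.004,0,0,0,0],[1,0,0.004,0,0,0,0],[1,0,0.004,0,0,0,0],[1,0,0.004,0,0,0,0]])

```text
clock: 22.35
position: [553.2, -19.5, 53.5]
tool_rot: [0.057, 0.964, -0.015, 0.258]
ft_force: [-0.4, 0.2, -0.6]
finger_gap: 1.004
grasp_force: 0.0
```

carry_out(plan=[[1,0,0.004,0,0,0,0],[1,0,0.004,0,0,0,0],[1,0,0.004,0,0,0,0],[1,0,0.004,0,0,0,0],[1,0,0.004,0,0,0,0]])

```text
clock: 22.85
position: [555.5, 0.4, 53.5]
tool_rot: [0.057, 0.964, -0.015, 0.258]
ft_force: [-0.2, -0.3, -0.7]
finger_gap: 0.998
grasp_force: 0.0
```

```bash
sed -i 's/>40)/>15)/' look.py; python3 look.py t7
```

```text
t 22.85 p [556.   0.  54.] stn [  7.3 -74.3  53.5] q [ 0.57  1.1  -1.15  2.37  2.07  1.14 -0.51] F [-0.2 -0.3 -0.7] roterr [ 0. -5. -0.] fkerr [-90. 144.  24.] gap 1.0 0.03893225686624646
amber n 11 [[-16.6, -116.7, 75.1], [-11.2, -63.9, 80.3], [5.6, -48.4, 84.1]]
yaw deg of near edge:[ -9. -17. -17. -16. -16. -14.]
```

carry_out(plan=[[1,0,0.004,0,0,0,0],[1,0,0.004,0,0,0,0],[1,0,0.004,0,0,0,0],[1,0,0.004,0,0,0,0],[1,0,0.004,0,0,0,0]])

```text
clock: 23.4
position: [557.9, 20.3, 53.5]
tool_rot: [0.057, 0.964, -0.015, 0.258]
ft_force: [-0.2, 0.3, 0.3]
finger_gap: 1.0
grasp_force: 0.1
```

carry_out(plan=[[1,0,0.004,0,0,0,0],[1,0,0.003,0,0,0,0],[1,0,0.003,0,0,0,0],[1,0,0.003,0,0,0,0],[1,0,0.003,0,0,0,0]])

```text
clock: 23.9
position: [559.7, 35.9, 53.5]
tool_rot: [0.057, 0.964, -0.015, 0.258]
ft_force: [0.2, 0.7, 0.4]
finger_gap: 1.0
grasp_force: 0.0
```

```bash
python3 look.py t8
```

```text
t 23.9 p [560.  36.  54.] stn [  7.3 -38.5  53.5] q [ 0.49  1.1  -1.16  2.35  2.03  1.18 -0.56] F [0.2 0.7 0.4] roterr [ 0. -5. -0.] fkerr [-102.  141.   23.] gap 1.0 0.01872205815743655
amber n 12 [[-16.8, -81.1, 76.5], [-7.9, -30.9, 82.7], [7.4, -12.9, 84.8]]
yaw deg of near edge:[  8. -17. -17. -17. -17.  -9.]
```

View pics/t8.png

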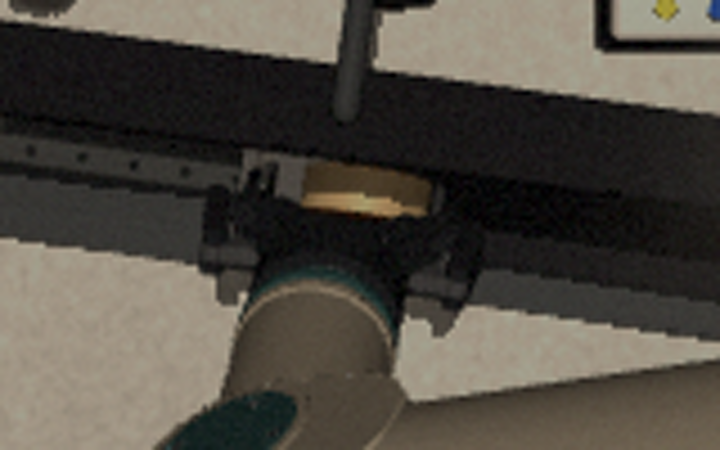

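Crop: the blank (303–433 px) is still square, rear pad at 440, carriage home. Going slower now over the gap and the first rod.

carry_out(plan=[[1,0,0.003,0,0,0,0],[1,0,0.003,0,0,0,0],[1,0,0.002,0,0,0,0],[1,0,0.002,0,0,0,0],[1,0,0.002,0,0,0,0]])

```text
clock: 24.45
position: [561.2, 47.9, 53.6]
tool_rot: [0.057, 0.964, -0.015, 0.258]
ft_force: [0.6, -0.6, 0.2]
finger_gap: 0.997
grasp_force: 0.0
```

carry_out(plan=[[1,0,0.002,0,0,0,0],[1,0,0.002,0,0,0,0],[1,0,0.002,0,0,0,0],[1,0,0.002,0,0,0,0],[1,0,0.002,0,0,0,0]])

```text
clock: 24.95
position: [562.4, 57.7, 53.6]
tool_rot: [0.057, 0.964, -0.015, 0.258]
ft_force: [-1.8, -3.0, -0.1]
finger_gap: 1.0
grasp_force: 2.0
```

carry_out(plan=[[1,0,0.002,0,0,0,0],[1,0,0.002,0,0,0,0],[1,0,0.002,0,0,0,0],[1,0,0.0015,0,0,0,0],[1,0,0.0015,0,0,0,0]])

```text
clock: 25.45
position: [563.4, 67.1, 53.6]
tool_rot: [0.057, 0.964, -0.015, 0.258]
ft_force: [0.0, 0.7, -0.0]
finger_gap: 1.002
grasp_force: 0.1
```

```bash
python3 look.py t9
```

```text
t 25.45 p [563.  67.  54.] stn [ 7.3 -7.1 53.6] q [ 0.41  1.11 -1.16  2.33  2.    1.2  -0.59] F [ 0.   0.7 -0. ] roterr [ 0.1 -5.  -0. ] fkerr [-110.  137.   22.] gap 1.0 0.05312817986123264
amber n 12 [[-16.5, -41.9, 66.3], [-16.2, 3.7, 81.8], [4.3, 18.9, 84.3]]
yaw deg of near edge:[-16. -16. -16. -16. -16. -16. -16.]
```

carry_out(plan=[[1,0,0.0015,0,0,0,0],[1,0,0.001,0,0,0,0],[1,0,0.001,0,0,0,0],[1,0,0.001,0,0,0,0],[1,0,0.001,0,0,0,0]])

```text
clock: 26.0
position: [564.1, 72.1, 53.6]
tool_rot: [0.057, 0.964, -0.015, 0.258]
ft_force: [0.4, 0.0, 0.9]
finger_gap: 0.996
grasp_force: 0.0
```

```bash
python3 look.py t10; python3 - <<'E'
from h import *
for c in ('top','side'):
    for n in ('knob','cradle','blank_center'):
        for r in nets.mark_of(c,n)[:2]: print(c,n,r['confidence'],np.round(S.inv().apply(r['location']-o))) if c=='top' else None
E
```

```text
t 26.0 p [564.  72.  54.] stn [ 7.4 -2.1 53.6] q [ 0.4   1.11 -1.16  2.32  2.    1.21 -0.59] F [0.4 0.  0.9] roterr [ 0. -5. -0.] fkerr [-112.  137.   22.] gap 1.0 0.0
amber n 14 [[-16.6, -34.3, 65.9], [-6.2, -5.6, 79.8], [5.6, 33.8, 84.6]]
yaw deg of near edge:[ -7.  -4. -17. -16. -16. -17. -17. -16. -16.]
top blank_center 0.84 [  60. -356.   35.]
top blank_center 0.59 [-4.  1. 72.]
```

The blank has dropped into the cradle at about y = 0, and the pads are free. Centring by 1.5 mm and backing straight out.

carry_out(plan=[[1,0,0.0008,0,0,0,0],[1,0,0.0007,0,0,0,0],[1,0,0,-0.003,0,0,0],[1,0,0,-0.006,0,0,0],[1,0,0,-0.008,0,0,0]])

```text
clock: 26.85
position: [555.4, 74.5, 68.6]
tool_rot: [0.057, 0.964, -0.015, 0.258]
ft_force: [-0.1, 0.5, 0.2]
finger_gap: 0.998
grasp_force: 0.0
```

carry_out(plan=[[1,0,0,-0.01,0,0,0],[1,0,0,-0.012,0,0,0],[1,0,0,-0.012,0,0,0],[1,0,0,-0.012,0,0,0],[1,0,0,-0.012,0,0,0]])

```text
clock: 27.35
position: [526.4, 78.1, 119.7]
tool_rot: [0.057, 0.964, -0.015, 0.259]
ft_force: [0.4, -0.0, 0.5]
finger_gap: 1.002
grasp_force: 0.0
```

carry_out(plan=[[1,0,0,-0.012,0,0,0],[1,0,0,-0.012,0,0,0],[1,0,0,-0.01,0,0,0],[1,0,0,0,0,0,0],[1,0,0,0,0,0,0]])

```text
clock: 27.85
position: [510.2, 79.8, 148.6]
tool_rot: [0.057, 0.964, -0.015, 0.259]
ft_force: [0.4, -0.9, -0.2]
finger_gap: 1.001
grasp_force: 0.0
```

```bash
python3 look.py t11; python3 - <<'E'
from h import *
im,d=snapshot("side"); cv2.imwrite("pics/s11.png",cv2.resize(im[190:300,230:390],None,fx=4.5,fy=4.5,interpolation=2))
for c in ('top','side'):
    for n in ('knob','cradle','blank_center'):
        for r in nets.mark_of(c,n)[:2]: print(c,n,r['confidence'],np.round(S.inv().apply(r['location']-o)))
P=cloud("side",d); L=S.inv().apply((P-o).reshape(-1,3)).reshape(P.shape)
m=(L[...,2]>50)&(L[...,2]<85)&(abs(L[...,0]+3)<20)&(abs(L[...,1])<50)
print(np.round(np.percentile(L[m],[1,50,99],axis=0)))
E
```

```text
t 27.85 p [510.  80. 149.] stn [-47.   -0.7 148.6] q [ 0.4   0.8  -1.21  2.41  1.78  1.05 -0.62] F [ 0.4 -0.9 -0.2] roterr [ 0.  -4.9 -0. ] fkerr [-92. 117.  -0.] gap 1.0 0.0
amber n 39 [[-16.8, -35.9, 59.7], [-16.4, -9.6, 78.0], [4.5, 32.8, 84.9]]
yaw deg of near edge:[-16. -17. -17. -17. -17. -17. -17. -17. -17. -17. -17. -17. -17.]
top knob 0.55 [-72.   4.  58.]
top cradle 0.52 [-1.  2. 73.]
top cradle 0.49 [ 1. -2. 73.]
top blank_center 0.85 [ -44. -357.   33.]
top blank_center 0.83 [-123. -255.   34.]
side knob 0.85 [-70.   0.  54.]
side cradle 0.95 [ 3.  1. 76.]
side cradle 0.2 [-3. -1. 71.]
side blank_center 0.76 [-125. -254.   33.]
side blank_center 0.7 [-5. -4. 68.]
[[-19. -31.  51.]
 [-17.  24.  71.]
 [  7.  36.  85.]]
```

View pics/s11.png

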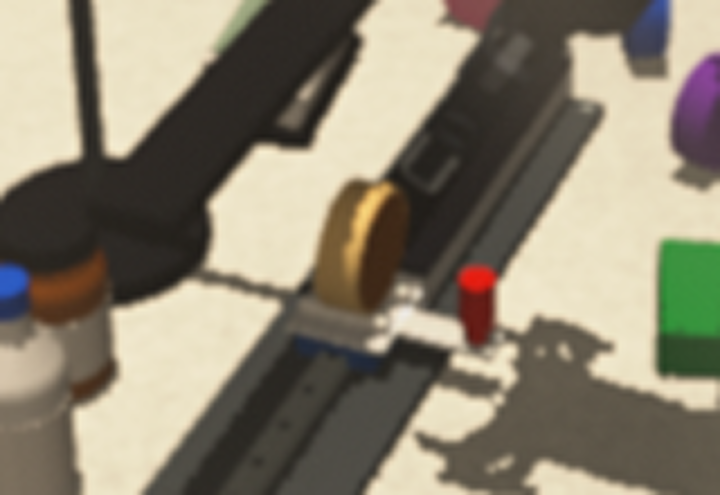

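The blank (crop 360,250) stands in the cradle with the carriage home (knob at 478,300), and the gripper is clear. Handing in.

```bash
python3 -c "
from workcell import finish_job
print(finish_job())"
```

```text
the job is handed in; nothing more can be done
None
```

The job is handed in, with no verdict returned: the carriage went to its far stop and back home, and the blank was rolled along the ledge on its rim and, in the last picture, stands between the rods with the carriage home and the gripper clear.

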